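# Clear the curing tunnel's catch tray into the tote

## Robot

A 6-joint arm with a two-finger parallel gripper is mounted at the origin on the work surface. World frame = base frame: x ahead of the robot, y to its left, z up, the work surface at z = 0. Lengths are in m, angles in degrees, forces in N, time in s.
With the tool pointing down it reaches from about 0.425 to 0.95 m from the base axis. Payload 3.5 kg.
Tool frame: the origin (TCP) lies midway between the tips of the shut fingers; the grasp point (between the pads) lies r.grip_depth behind it (r.grip_depth is the distance from the TCP to the grasp point, in m); z points along the fingers, y is the direction in which the jaws open and shut (so a half turn about z gives the same grasp; the last joint's range is limited). The gripper opens to 85 mm and grips with 20 to 120 N. Pads are 22 mm wide; open, the fingers measure 114 mm over their backs; the gripper's body (76 mm by 85 mm) begins 54 mm behind the grasp point. The pads swing forward as they close: fully open they stand 13 mm farther back than shut.
Start: joints at [56.093, 16.404, 90.338, -0, 73.258, -8.594], TCP at [0.289, 0.61, 0.231] pointing down, gripper open.
Joint ranges: [-158.93, 158.93], [-51.34, 127.21], [12.03, 142.37], [-87.48, 267.48], [13.55, 161.25], [-162.69, 162.69]. Speed limits (degrees/s): [159.86, 159.86, 180, 180, 180, 180].

## Interface

Orientations are given as a 3x3 rotation matrix whose columns are the frame's x, y, z axes.
In Python, from workcell import r gives the robot as it stands.
- The arm moves only by the shell command python3 -m handwheel 'ROWS' [FORCE]. ROWS is JSON, one flat list of numbers, 7 for each row, row after row: the finger opening in mm, from 0 to 85.4, then the shift along the tool's x, y, z in mm, then the turn, a rotation vector about the tool's x, y, z in rad. A call has 1 to 20 rows; each row is the pose to reach, as a shift and turn from the pose commanded when the call began, along the tool's axes at that moment; what a row does not reach only later rows make up. A row lasts 1/10 s, in which the tool goes at most 50 mm and 8.59 degrees, less where a joint would pass 70% of its speed; a pose out of reach is approached as far as the arm can. A call with a gripper value outside its range is refused whole. The fingers move at their own pace and stop on an object; FORCE is the grip in N (left out, the last holds). Time passes only in rows, so rows that repeat a pose let the fingers close. It gives the time, the measured TCP pose, the force and the opening at its end, in the units of the state.
- r.read_state(): the state, without advancing time (a new reading comes with each control period).
- r.grab_frame(name): name is "scene" or "top"; returns (picture, depth): 400x640x3 uint8, red, green, blue; 400x640 float32, m along the optical axis (not along the pixel's ray), 0 where there is no reading.
- r.camera_params(name): a dict with "fx", "fy", "cx", "cy" (pixels), "world_from_camera" (4x4, takes a point from camera to world coordinates). Camera axes: x right, y up, looking along -z (the intrinsics and any distortion apply to the point x, -y, -z); pixel columns grow to the right and rows downward; lengths in m; the calibration is good to about 2 mm. A picture is of the moment at which its call begins. camera_params takes no time and is no camera call.
- r.sign_off(): hands the job in, once; it reports no verdict.
Trained networks look in the newest picture that a camera, given by its name, has taken for a name from the list of things; names that differ only in an ending like _2 or _b are one class to them, and where a whole thing is asked for, a point or a joint stands for the part that bears it (a point fixed in the world has none). Each returns a list of dicts, best first, with "score" (0 to 1); they miss things now and then, are a little off and sometimes report something else, mostly with a low value. They report only what shows in the picture. A call takes as long as a camera call. They do not tell look-alikes from the thing itself.
- r.find_in(thing, camera): "position" ([x, y, z] in m, in world coordinates, good to about 4 mm: the middle of the surface that is visible of it).
The state is a dict: "clock": time; "joint_positions": joint angles; "joint_vel": joint speeds; "joint_torque": joint torques, N m; "position": TCP position; "eef_rot": TCP orientation; "ft_force": force on the tool from outside, world axes, zero at the start; "wrist_torque": the same for the moment, N m; "gripper_width": opening from 0.0 (shut) to 1.0 (fully open).
Only numpy, scipy, OpenCV 4.12 (cv2) and the standard library are available. Lean on these libraries where they do the work, as an engineer would, in place of code of your own. Each camera call takes 0.05 s, during which the arm holds its last target.

## Task

Push the tote gently up against the curing tunnel so that it stands square and touches the machine under the steel lip; then draw the two black housings out from under the hood, along the catch tray and over the lip, so that both end lying flat and lid-up on the tote's floor beside the one already in it. Do not push hard on the tote or the tray, fling or drop a housing, or touch the hood, and leave everything else on the bench where it is.

Things in the scene. Friction and masses are not known exactly. Their poses are not given: they have to be found in the camera images.
- machine: White bench-top curing tunnel, fixed; place and heading vary. Origin: on the bench under the middle of its docking face (upright front of its base, 350 mm wide, 46 mm high). Own y points straight out of the machine, x along the face, z up. Catch tray: level green bed 48 mm above the bench, y = 0 to -310 mm, 244 mm wide between two rails (x = +-122 mm, 22 mm above the bed, 4 mm thick).
- tray_back (a point): Middle of the tray's inner end: on the bed (48 mm above the bench), at the foot of the upright wall with the tunnel mouth; axes as the machine's (y points out of the machine).
- lip_edge (a point): Middle of the free edge of the steel lip, 34 mm above the bench, 45 mm out from the docking face; axes as the machine's. The lip is 240 mm wide, 3 mm thick and slopes down from the bed's front edge (48 mm) to here; parts slide over it into the tote.
- hood: White hood jutting out over the tray, fixed to the machine, same origin and axes; x = +-165 mm, open below and at both sides. Height above the bench: underside 240 mm from y = -310 to -270 mm, then sloping up and out to 415 mm at y = -130 mm, where its front face rises to 520 mm. Do not touch it.
- tote: Loose milky plastic tote, about 0.8 kg, slides on the bench; 308 mm (own x) by 285 mm (own y), walls and floor 4 mm. Origin: centre of its underside. Low front wall (26 mm) at own y = -142.5 mm faces the machine; far wall 90 mm; sides 90 mm, 45 mm for the 70 mm next to the front. Starts 40 to 110 mm short of the docking face, askew; home = front wall touching that face, below the lip; push under 60 N.
- housing_a_mid (a point): Sealed black plastic housing, 90 mm (own x) by 110 mm (own y) by 28 mm high, about 0.22 kg, small round window and four screws on its lid. Point: its centre, 14 mm above its underside; z out of the lid. Starts flat on the tray's -x half under the hood, 110 mm side within 0.15 rad of the machine's y, with at least 60 mm of bed free behind it.
- housing_b_mid (a point): The same kind of housing, on the tray's +x half, again under the hood with at least 60 mm of bed free behind it. Point: its centre, 14 mm above its underside.
- housing_c_mid (a point): A third housing of the same kind, already lying in the tote near its far wall with its 110 mm side along the tote's x; it stays in the tote and may shift there. Point: its centre, 14 mm above its underside.
- brush: Bystander: hand brush, 170 mm, lying on the machine outside the tray's +x rail. Leave it.
- flask: Bystander: white plastic bottle, 60 mm wide, 150 mm high, standing at the back of the bench. Origin under its base. Leave it.
- tape: Bystander: roll of clear tape, 100 mm across, 24 mm high, lying near the robot on its left. Leave it.
- driver: Bystander: screwdriver, 190 mm, lying on the bench to the left of the tote. Leave it.
- dose_meter: Bystander: flat round aluminium dose meter, 100 mm across, 13 mm high, lying to the left of the tote. Leave it.
Not all that is in view belongs to the job. What is shaped like the part that bears housing_b_mid but pink is not meant.

How it is judged (in metres and radians):
On the way, in this order (a step that is already met when the one before it is completed fails the run):
1. the tote stands home against the machine: square to it within 0.06 rad, gap under 5 mm (y of tote in the frame of machine below 0.1475 m and angle between the y axis of tote and the y axis of machine, either way round below 0.06 rad), for 0.2 s.
2. both housings from the tray are in the tote (z of each of housing_a_mid, housing_b_mid in the frame of tote below 0.03 m and y of each of housing_a_mid, housing_b_mid in the frame of tote above -0.14 m), for 0.2 s.
At the end, for the whole second after the job is handed in: All three housings rest in the tote, each flat on its floor, lid-up (within 0.12 rad of level, centre under 26 mm above the tote's underside: none leans on the lip or another); the tote's front wall is within 7 mm of the docking face, square within 0.07 rad; all at rest (x of housing_a_mid in the frame of tote between -0.15 and 0.15 m and y of housing_a_mid in the frame of tote between -0.1385 and 0.1385 m and z of each of housing_a_mid, housing_b_mid, housing_c_mid in the frame of tote below 0.026 m and angle between each of housing_a_mid, housing_b_mid, housing_c_mid's own z axis and vertical below 0.12 rad and linear speed of each of housing_a, housing_b, housing_c, tote below 0.02 m/s and x of housing_b_mid in the frame of tote between -0.15 and 0.15 m and y of housing_b_mid in the frame of tote between -0.1385 and 0.1385 m and x of housing_c_mid in the frame of tote between -0.15 and 0.15 m and y of housing_c_mid in the frame of tote between -0.1385 and 0.1385 m and y of tote in the frame of machine below 0.1495 m and angle between the y axis of tote and the y axis of machine, either way round below 0.07 rad and angle between tote's own z axis and vertical below 0.05 rad); the robot touches nothing.
It fails at once if a housing is flung or dropped from a height (it moves faster than 1.2 m/s) (linear speed of any of housing_a, housing_b, housing_c above 1.2 m/s).
It fails at once if the robot touches the hood (contact force between any of the arm, the fingers and hood above 1 N).
It fails at once if the fingers push on the tote, the machine or its tray with over 60 N (contact force between the fingers and tote above 60 N or contact force between the fingers and machine above 60 N).
It fails at once if the housing already in the tote is taken out (z of housing_c_mid in the frame of tote above 0.09 m).
It fails at once if something else on the bench or on the machine is shifted by more than 20 mm (distance of any of brush, flask, tape, driver, dose_meter from where it was at the start of the episode above 0.02 m).
It also fails if it takes over 64 s, if anything falls off the work surface, if the arm or the gripper's body presses on something with over 40 N, if the wrist force passes 120 N, or if a joint passes its speed limit or range.

## Working session

There is one attempt and no reset: what is moved stays moved. The work goes in short steps, Python scripts to look and compute and a shell command to move; the robot and the scene stay as the last step left them, time stands still between calls to the robot, and variables do not carry over. Pictures are saved under pics/ and viewed, and the job is handed in when it is done.

```bash
ls; mkdir -p pics
python3 - <<'E'
from workcell import r
import cv2,numpy as np
print(r.read_state(), r.grip_depth)
for n in ["scene","top"]:
    p,d=r.grab_frame(n); cv2.imwrite(f"pics/{n}0.png",p[:,:,::-1]); np.savez(f"{n}0.npz",p=p,d=d)
    print(r.camera_params(n))
E
```

```text
pics
{'clock': 0.0, 'joint_positions': array([ 5.60914151e+01,  1.64547217e+01,  9.04242586e+01,  1.87948016e-04,
        7.32583166e+01, -8.59586091e+00]), 'joint_vel': array([-0.0417357 ,  0.03603785, -0.07555728, -0.08887641,  0.13599593,
       -0.01732269]), 'joint_torque': array([ 1.98046888e-03, -4.05967534e+01, -2.92634833e+01, -2.56786456e-05,
        5.81140484e-03, -1.06807909e-05]), 'position': array([0.28821414, 0.60963718, 0.22991856]), 'eef_rot': array([[-9.03986974e-01,  4.27557898e-01, -1.33941926e-03],
       [ 4.27559843e-01,  9.03984863e-01, -1.98699031e-03],
       [ 3.61261336e-04, -2.36889525e-03, -9.99997129e-01]]), 'ft_force': array([ 0.21850523, -0.54515171, -0.25446441]), 'wrist_torque': array([-0.0255881 , -0.00140698,  0.00518962]), 'gripper_width': 1.0017555968781513} 0.0187
{'fx': 508.4990542681389, 'fy': 508.4990542681389, 'cx': 316.3188275771302, 'cy': 189.89788295870733, 'world_from_camera': array([[-0.62591839, -0.73914784,  0.24877027,  0.90610865],
       [ 0.77986004, -0.59047135,  0.20775442,  0.38688321],
       [-0.00666952,  0.32404331,  0.94601874,  1.63514253],
       [ 0.        ,  0.        ,  0.        ,  1.        ]])}
{'fx': 414.7812070254755, 'fy': 414.7812070254755, 'cx': 320.0440777980367, 'cy': 205.19503147122023, 'world_from_camera': array([[ 0.01459215,  0.98197164, -0.18846422,  0.2468299 ],
       [-0.99978555,  0.017099  ,  0.01168237,  0.0680992 ],
       [ 0.01469431,  0.18825333,  0.98201057,  1.27244771],
       [ 0.        ,  0.        ,  0.        ,  1.        ]])}
```

View pics/scene0.png

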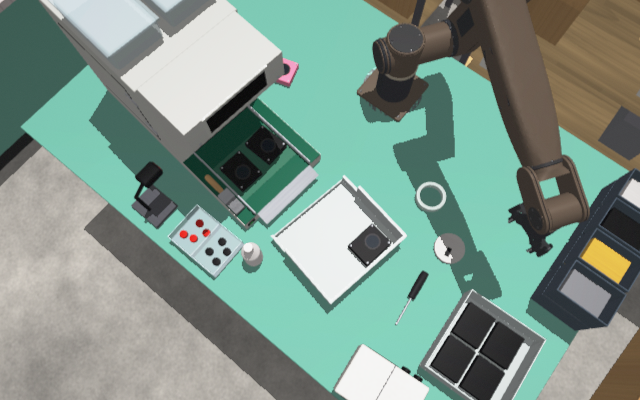

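View pics/top0.png

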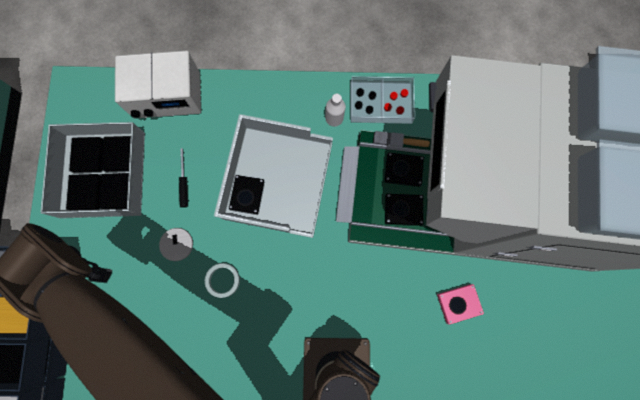

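```bash
cat > h.py <<'E'
import numpy as np,cv2
from workcell import r
def cloud(n,d):
    c=r.camera_params(n); v,u=np.mgrid[0:d.shape[0],0:d.shape[1]]
    X=np.stack([(u-c['cx'])/c['fx']*d,-(v-c['cy'])/c['fy']*d,-d],-1)
    T=c['world_from_camera']; return X@T[:3,:3].T+T[:3,3]
def proj(n,P):
    c=r.camera_params(n);T=np.linalg.inv(c['world_from_camera']);q=np.atleast_2d(P)@T[:3,:3].T+T[:3,3]
    return np.stack([c['cx']+c['fx']*q[:,0]/-q[:,2],c['cy']-c['fy']*q[:,1]/-q[:,2]],-1)
def hmap(n,d,col,x0,x1,y0,y1,res=.001):
    pass
E
python3 - <<'E'
from h import *
import json
for n in ["scene","top"]:
    r.grab_frame(n)
    for t in ["machine","tray_back","lip_edge","hood","tote","housing_a_mid","brush","flask"]:
        print(n,t,[(np.round(k['position'],3).tolist(),round(k['score'],2)) for k in r.find_in(t,n)])
for n in ["scene","top"]:
    z=np.load(f"{n}0.npz");P=cloud(n,z['d']);ok=z['d']>0
    # heatmap of z
    Z=np.clip(P[...,2]/0.12,0,1)*255
    cv2.imwrite(f"pics/z_{n}.png",cv2.applyColorMap(Z.astype(np.uint8),cv2.COLORMAP_JET))
    if n=="top":
        for row in (150,175,205,220):
            print(row,[(u,np.round(P[row,u],3).tolist()) for u in range(200,450,8)])
E
```

```text
scene machine [([0.573, -0.317, 0.515], 0.67), ([0.576, 0.175, 0.004], 0.66)]
scene tray_back [([0.576, -0.314, 0.526], 0.78)]
scene lip_edge [([0.572, -0.314, 0.52], 0.93)]
scene hood [([0.548, -0.243, 0.524], 0.88)]
scene tote [([0.579, 0.174, 0.006], 0.62), ([0.597, -0.19, 0.076], 0.56)]
scene housing_a_mid [([0.475, -0.187, 0.079], 0.73)]
scene brush [([0.685, -0.163, 0.07], 0.91)]
scene flask [([0.785, 0.027, 0.108], 0.95), ([0.258, 0.347, 0.022], 0.31)]
top machine [([0.484, -0.338, 0.521], 0.7)]
top tray_back [([0.483, -0.343, 0.52], 0.57), ([0.597, 0.183, 0.004], 0.37)]
top lip_edge [([0.485, -0.343, 0.52], 0.7)]
top hood [([0.504, -0.256, 0.52], 0.95)]
top tote [([0.595, 0.183, 0.002], 0.78)]
top housing_a_mid [([0.47, -0.196, 0.078], 0.63), ([0.589, -0.195, 0.071], 0.52)]
top brush [([0.688, -0.173, 0.063], 0.95), ([0.766, 0.014, 0.099], 0.7)]
top flask [([0.763, 0.016, 0.102], 0.85), ([0.587, -0.196, 0.075], 0.48)]
150 [(200, [0.664, 0.439, -0.0]), (208, [0.665, 0.414, -0.003]), (216, [0.665, 0.388, -0.001]), (224, [0.663, 0.361, 0.005]), (232, [0.636, 0.318, 0.091]), (240
[... 3026 characters left out ...]
(272, [0.441, 0.201, 0.003]), (280, [0.442, 0.176, 0.002]), (288, [0.442, 0.151, 0.002]), (296, [0.442, 0.127, 0.005]), (304, [0.443, 0.102, 0.004]), (312, [0.443, 0.077, 0.003]), (320, [0.444, 0.052, 0.002]), (328, [0.445, 0.027, -0.005]), (336, [0.446, 0.002, -0.006]), (344, [0.439, -0.019, 0.04]), (352, [0.439, -0.043, 0.045]), (360, [0.438, -0.066, 0.05]), (368, [0.44, -0.091, 0.045]), (376, [0.44, -0.114, 0.048]), (384, [0.44, -0.139, 0.047]), (392, [0.437, -0.158, 0.072]), (400, [0.437, -0.181, 0.073]), (408, [0.437, -0.205, 0.074]), (416, [0.438, -0.228, 0.074]), (424, [0.442, -0.259, 0.047]), (432, [0.377, -0.165, 0.457]), (440, [0.372, -0.172, 0.489]), (448, [0.371, -0.185, 0.497])]
```

View pics/z_top.png

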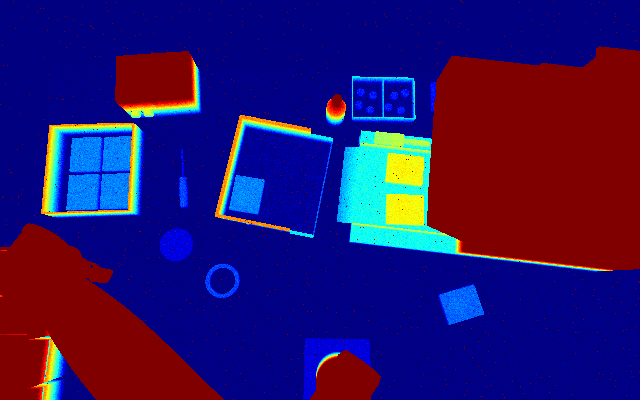

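View pics/z_scene.png

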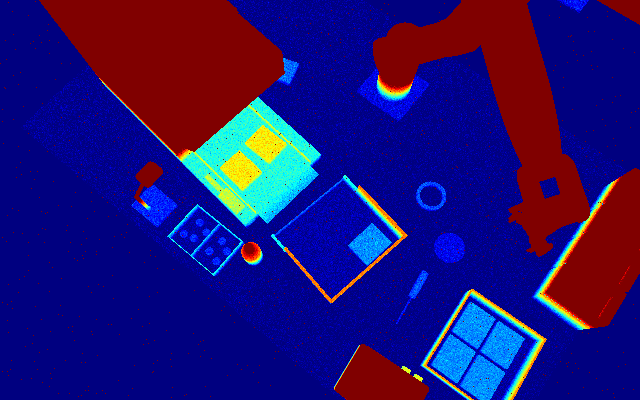

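```bash
python3 - <<'E'
from h import *
def fit(Q,it=6):
    Q=np.array(Q);m=np.ones(len(Q),bool)
    for _ in range(it):
        c=Q[m].mean(0);d=np.linalg.svd(Q[m]-c)[2][0];n=np.array([-d[1],d[0]])
        e=abs((Q-c)@n);m=e<max(.002,1.5*np.median(e[m]))
    return c,d,np.degrees(np.arctan2(d[1],d[0])),m.sum(),e[m].std()
for n in ["top","scene"]:
    z=np.load(f"{n}0.npz");P=cloud(n,z['d']);p=z['p'].astype(int)
    B=P[...,:2][...];Z=cv2.medianBlur(P[...,2].astype(np.float32),3)
    x,y=P[...,0],P[...,1]
    # machine region
    M=(Z>.025)&(Z<.085)&(y<-.0)&(y>-.30)&(x>.38)&(x<.75)
    for nm,reg in [("lip",(Z>.028)&(x>.44)&(x<.66)&(y<.0)&(y>-.05))]:
        # for bins of x, max y
        Q=[]
        for a in np.arange(.44,.66,.005):
            s=reg&(x>=a)&(x<a+.005)
            if s.sum()>3:
                Q.append([x[s].mean(),np.sort(y[s])[-2:].mean()])
        print(n,nm,fit(Q))
    # rails top z .07
    for lo,hi in [(.39,.46),(.62,.73)]:
        Q=[]
        for a in np.arange(-.15,-.04,.005):
            s=(y>=a)&(y<a+.005)&(Z>.058)&(Z<.085)&(x>lo)&(x<hi)
            if s.sum(): Q.append([np.median(x[s]),np.median(y[s]),x[s].min(),x[s].max()])
        Q=np.array(Q); print(np.round(Q[:,[0,2,3]].T,3)) if len(Q) else None
        if len(Q)>4: print(n,'rail',lo,fit(Q[:,:2]))
    # docking face front / base : silhouettes of bed front
    for nm,b in (('A',(.40,.53)),('B',(.53,.65))):
        s=(Z>.066)&(Z<.088)&(y<-.13)&(y>-.27)&(x>b[0]+.02)&(x<b[1])&(p.sum(-1)<150)
        s=cv2.morphologyEx(s.astype(np.uint8),cv2.MORPH_OPEN,np.ones((3,3)))>0
        R=cv2.minAreaRect(np.float32(np.stack([x[s],y[s]],-1)*1000)); print(n,nm,R,np.median(Z[s]))
E
python3 -c "
import cv2
a=cv2.imread('pics/top0.png')[100:270,200:460];cv2.imwrite('pics/topc.png',cv2.resize(a,None,fx=3,fy=3,interpolation=2))
a=cv2.imread('pics/scene0.png')[80:310,170:420];cv2.imwrite('pics/scenec.png',cv2.resize(a,None,fx=2.6,fy=2.6,interpolation=2))"
```

```text
top lip (array([ 0.55283132, -0.01036013]), array([ 0.99558233, -0.09389266]), np.float64(-5.387588934668525), np.int64(40), np.float64(0.0005558071034559172))
[[0.436 0.443 0.419 0.416 0.417 0.418 0.417 0.419 0.419 0.421 0.42  0.421
  0.424 0.423 0.422 0.423 0.424 0.425 0.425 0.425 0.426]
 [0.413 0.416 0.415 0.415 0.416 0.416 0.417 0.419 0.418 0.418 0.418 0.421
  0.421 0.421 0.422 0.422 0.424 0.424 0.424 0.424 0.425]
 [0.46  0.458 0.43  0.419 0.419 0.419 0.419 0.422 0.421 0.421 0.422 0.425
  0.424 0.424 0.424 0.423 0.427 0.427 0.427 0.426 0.426]]
top rail 0.39 (array([ 0.42123329, -0.08760459]), array([0.10632593, 0.99433133]), np.float64(83.89643585047736), np.int64(17), np.float64(0.00036486903601886994))
[[0.677 0.687 0.688 0.691 0.686 0.69  0.689 0.687 0.678 0.669 0.67  0.669
  0.67  0.67  0.67  0.672 0.672]
 [0.621 0.664 0.664 0.665 0.665 0.665 0.666 0.666 0.666 0.667 0.668 0.668
  0.67  0.669 0.67  0.671 0.67 ]
 [0.712 0.712 0.711 0.711 0.711 0.714 0.715 0.71  0.69  0.67  0.671 0.669
  0.675 0.673 0.673 0.673 0.674]]
top rail 0.62 (array([ 0.67846233, -0.1090423 ]), array([-0.
[... 1113 characters left out ...]
 0.694 0.672 0.672 0.671
  0.675 0.673 0.674 0.674 0.676 0.677]
 [0.621 0.62  0.67  0.668 0.669 0.67  0.672 0.67  0.671 0.672 0.669 0.67
  0.673 0.671 0.672 0.672 0.674 0.677]
 [0.712 0.715 0.715 0.716 0.716 0.717 0.715 0.718 0.714 0.672 0.674 0.673
  0.675 0.675 0.676 0.676 0.676 0.677]]
scene rail 0.62 (array([ 0.6848853 , -0.10231534]), array([-0.37122836,  0.9285416 ]), np.float64(111.79139314058264), np.int64(10), np.float64(0.0017312724865213836))
scene A ((473.62799072265625, -192.60618591308594), (112.25374603271484, 89.86544036865234), 88.82740020751953) 0.07655795
scene B ((595.587158203125, -197.2407989501953), (113.58148956298828, 90.51107025146484), 84.36476135253906) 0.07670879
```

View pics/topc.png

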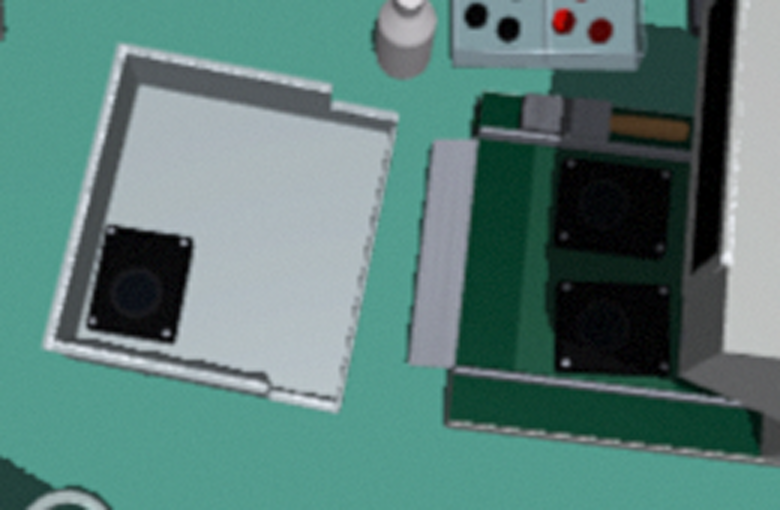

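View pics/scenec.png

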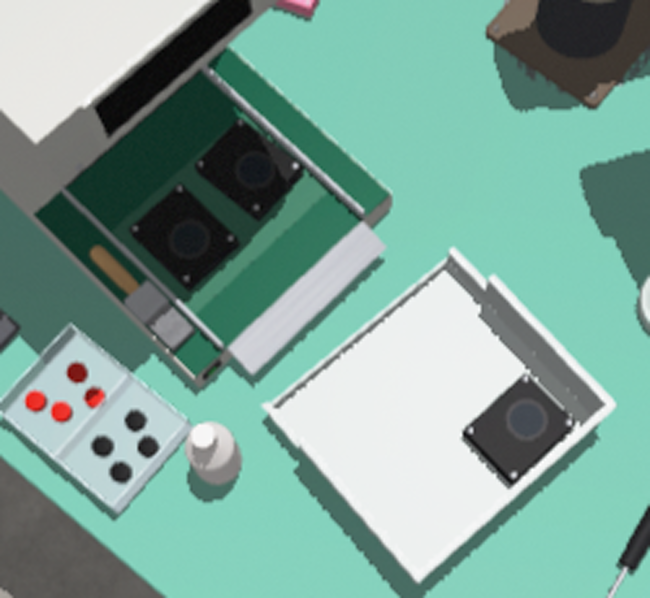

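```bash
cat >> h.py <<'E'
MO=np.array([.5498,-.0544]);MA=np.radians(-5.41)
MR=np.array([[np.cos(MA),-np.sin(MA)],[np.sin(MA),np.cos(MA)]])
def tom(p): return (np.asarray(p)[...,:2]-MO)@MR
def tow(q): return np.asarray(q)@MR.T+MO
from scipy.optimize import least_squares
def totefit(P,guess):
    """fit tote pose from rim points (z .078-.105)"""
    x,y,z=P[...,0],P[...,1],P[...,2]
    z=cv2.medianBlur(z.astype(np.float32),3)
    g=np.array(guess,float)
    def loc(q,X):
        c,s=np.cos(q[2]),np.sin(q[2]);d=X-q[:2];return np.stack([d@[c,s],d@[-s,c]],-1)
    X=np.stack([x,y],-1)[(z>.08)&(z<.1)]
    for it in range(5):
        l=loc(g,X);b=.03 if it<2 else .012
        f=(abs(l[:,1]-.1405)<b)&(abs(l[:,0])<.14)
        s1=(abs(l[:,0]-.152)<b)&(l[:,1]>-.06)&(l[:,1]<.125)
        s2=(abs(l[:,0]+.152)<b)&(l[:,1]>-.06)&(l[:,1]<.125)
        def res(q):
            l=loc(q,X);return np.r_[l[f,1]-.1405,l[s1,0]-.152,l[s2,0]+.152]
        o=least_squares(res,g,loss='soft_l1',f_scale=.003);g=o.x
    return g,f.sum(),s1.sum(),s2.sum(),np.median(abs(o.fun))
E
python3 - <<'E'
from h import *
for n in ["top","scene"]:
    z=np.load(f"{n}0.npz");P=cloud(n,z['d'])
    g,*k=totefit(P,[.585,.18,-.19]);print(n,g,np.degrees(g[2]),k)
    c,s=np.cos(g[2]),np.sin(g[2]);print('machine',tom(g[:2]),np.degrees(g[2]-MA))
    # C
    x,y,Z=P[...,0],P[...,1],P[...,2]
    s_=(Z>.025)&(Z<.042)&(z['p'].astype(int).sum(-1)<130)&(y>.1)&(y<.36)&(x>.4)&(x<.6)
    s_=cv2.morphologyEx(s_.astype(np.uint8),cv2.MORPH_OPEN,np.ones((3,3)))>0
    R=cv2.minAreaRect(np.float32(np.stack([x[s_],y[s_]],-1)*1000));print('C',R)
    d=np.array(R[0])/1000-g[:2];print('C in tote',d@[c,s],d@[-s,c])
E
```

```text
top [ 0.56675647  0.18703879 -0.18092407] -10.366185878661293 [np.int64(364), np.int64(243), np.int64(217), np.float64(0.00258549112024499)]
machine [-0.00588241  0.241962  ] -4.956185878661292
C ((516.680419921875, 279.09033203125), (89.72129821777344, 109.25016784667969), 82.16043853759766)
C in tote -0.06582233184773498 0.0815384457832878
scene [ 0.56998717  0.19016984 -0.18079616] -10.358856994262464 [np.int64(297), np.int64(200), np.int64(217), np.float64(0.0025628371646268105)]
machine [-0.00296131  0.2453837 ] -4.948856994262463
C ((0.0, 0.0), (0.0, 0.0), 0.0)
C in tote -0.5265018845230175 -0.28956123271490636
```

```bash
cat >> h.py <<'E'
from scipy.spatial.transform import Rotation as Ro
def toolR(tilt,yaw=0):
    """tool x = machine +y when down, y = machine +x; tilt deg = fingers point into machine"""
    a=MA+np.radians(yaw);c,s=np.cos(a),np.sin(a)
    M=np.array([[c,-s,0],[s,c,0],[0,0,1]])
    R0=np.array([[0,1,0],[1,0,0],[0,0,-1.]]) # cols x=(0,1,0), y=(1,0,0), z=(0,0,-1)
    return M@Ro.from_euler('x',-tilt,degrees=True).as_matrix()@R0
def go(mx,my,z,tilt=0,yaw=0):
    s=r.read_state();R=s['eef_rot'];w=tow([mx,my]);t=np.r_[w,z]
    d=R.T@(t-s['position']);rv=Ro.from_matrix(R.T@toolR(tilt,yaw)).as_rotvec()
    print('shift mm',np.round(d*1000,1),'rot',np.round(rv,4),'| now m',np.round(tom(s['position'])*1000,1),'z',round(s['position'][2]*1000,1),'t',round(s['clock'],2),'F',np.round(s['ft_force'],1),'w',round(s['gripper_width'],2),'j',np.round(s['joint_positions'],1))
E
python3 -c "
from h import *
go(-.003,.43,.23);print(toolR(0))"
```

```text
shift mm [-371.1  -85.8    1.4] rot [0.     0.     1.2234] | now m [-322.7  637. ] z 231.4 t 1.0 F [-1.1 -0.3  0.8] w 1.0 j [56.1 16.4 90.3 -0.  73.3 -8.6]
[[ 0.09428207  0.99554552  0.        ]
 [ 0.99554552 -0.09428207  0.        ]
 [ 0.          0.         -1.        ]]
```

```bash
python3 -m handwheel '[85,-371,-86,1,0,0,1.2234, 85,-371,-86,1,0,0,1.2234, 85,-371,-86,1,0,0,1.2234, 85,-371,-86,1,0,0,1.2234, 85,-371,-86,1,0,0,1.2234, 85,-371,-86,1,0,0,1.2234, 85,-371,-86,1,0,0,1.2234, 85,-371,-86,1,0,0,1.2234, 85,-371,-86,1,0,0,1.2234, 85,-371,-86,1,0,0,1.2234]'; python3 -c "
from h import *
go(-.003,.43,.035)"
```

```text
clock: 2.0
position: [0.5875, 0.3733, 0.2301]
eef_rot: [[0.095, 0.995, -0.001], [0.995, -0.095, 0.0], [0.0, -0.001, -1.0]]
ft_force: [-0.4, 0.6, 0.3]
gripper_width: 0.993
shift mm [  0.6  -0.  195.1] rot [-0.0008 -0.0002 -0.0005] | now m [ -2.8 429.4] z 230.1 t 2.0 F [-0.4  0.6  0.3] w 0.99 j [24.1 19.1 87.1  0.  73.8 29.5]
```

```bash
python3 -m handwheel '[85,0,0,50,0,0,0, 85,0,0,100,0,0,0, 85,0,0,150,0,0,0, 85,0,0,185,0,0,0, 85,0,0,195,0,0,0, 85,0,0,195,0,0,0]'
python3 - <<'E'
from h import *
go(-.003,.37,.035)
p,d=r.grab_frame("scene");cv2.imwrite("pics/s1.png",cv2.resize(p[60:340,200:600,::-1],None,fx=2,fy=2))
E
```

```text
clock: 2.6
position: [0.5851, 0.3744, 0.0336]
eef_rot: [[0.092, 0.996, -0.004], [0.996, -0.092, -0.001], [-0.002, -0.003, -1.0]]
ft_force: [0.4, -0.3, 1.4]
gripper_width: 0.994
shift mm [-60.3   2.1  -1.3] rot [-0.0034  0.0017  0.0024] | now m [ -5.3 430.3] z 33.6 t 2.6 F [ 0.4 -0.3  1.4] w 0.99 j [24.3 30.7 93.5  0.  56.1 29.5]
```

View pics/s1.png

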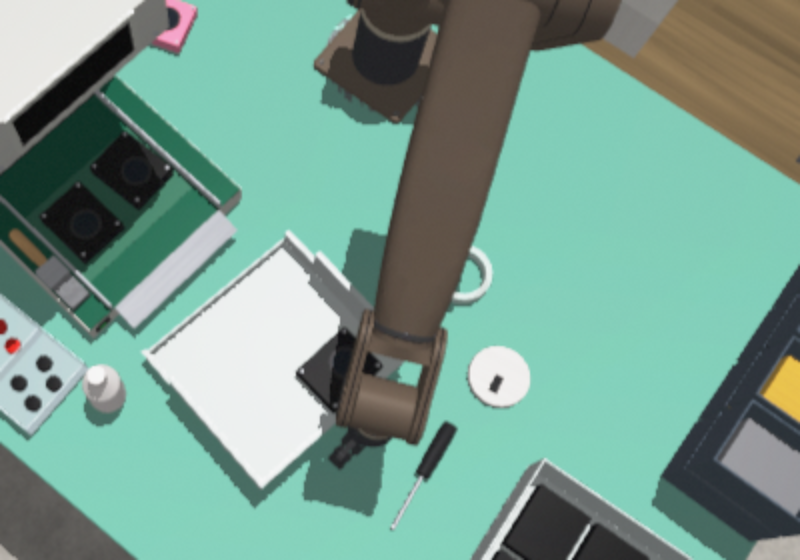

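```bash
python3 -m handwheel '[85,-10,1,0,0,0,0, 85,-20,2,0,0,0,0, 85,-26,2,0,0,0,0, 85,-32,2,0,0,0,0, 85,-38,2,0,0,0,0, 85,-44,2,0,0,0,0, 85,-50,2,0,0,0,0, 85,-56,2,0,0,0,0, 85,-63,2,0,0,0,0, 85,-70,2,0,0,0,0, 85,-77,2,0,0,0,0, 85,-84,2,0,0,0,0, 85,-91,2,0,0,0,0, 85,-98,2,0,0,0,0, 85,-105,2,0,0,0,0, 85,-111,2,0,0,0,0, 85,-115,2,0,0,0,0, 85,-115,2,0,0,0,0]'
python3 - <<'E'
from h import *
go(-.003,.296,.035)
p,d=r.grab_frame("top");cv2.imwrite("pics/t1.png",cv2.resize(p[80:280,200:460,::-1],None,fx=3,fy=3))
print([ (tom(a[0][:2])*1000,np.degrees(a[0][2]-MA),a[1:]) for a in [totefit(cloud("top",d),[.565,.11,MA])]])
E
```

```text
clock: 4.45
position: [0.5793, 0.2596, 0.0368]
eef_rot: [[0.095, 0.995, 0.003], [0.995, -0.095, 0.002], [0.002, 0.003, -1.0]]
ft_force: [0.2, 2.7, 2.2]
gripper_width: 0.995
shift mm [-19.3  -2.8   1.7] rot [ 0.0029 -0.0024 -0.0005] | now m [-2.000e-01  3.153e+02] z 36.8 t 4.45 F [0.2 2.7 2.2] w 1.0 j [1.500e+01 2.390e+01 1.029e+02 1.000e-01 5.300e+01 2.030e+01]
[(array([  6.09686022, 161.22560455]), np.float64(-0.6097514695046767), (np.int64(40), np.int64(249), np.int64(145), np.float64(0.0024390697399451905)))]
```

View pics/t1.png

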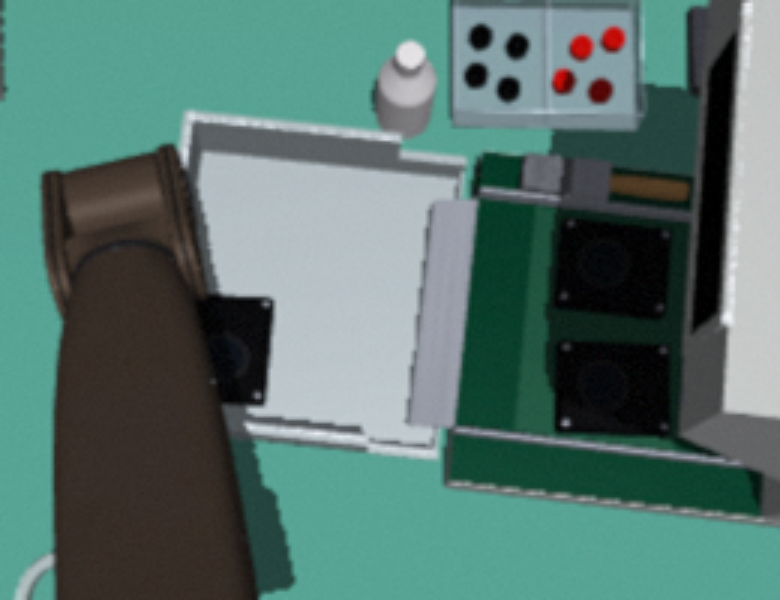

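```bash
python3 -m handwheel '[85,-4,0,0,0,0,0, 85,-8,0,0,0,0,0, 85,-11,0,0,0,0,0, 85,-13,0,0,0,0,0, 85,-14,0,0,0,0,0]'; python3 -m handwheel '[85,-1,0,0,0,0,0, 85,-2,0,0,0,0,0, 85,-2,0,0,0,0,0]'
```

```text
clock: 5.0
position: [0.578, 0.2468, 0.0366]
eef_rot: [[0.095, 0.995, 0.003], [0.995, -0.095, 0.004], [0.004, 0.003, -1.0]]
ft_force: [1.3, 9.5, 1.2]
gripper_width: 0.996
clock: 5.3
position: [0.5791, 0.2463, 0.0369]
eef_rot: [[0.097, 0.995, 0.007], [0.995, -0.097, 0.007], [0.007, 0.007, -1.0]]
ft_force: [3.9, 12.0, -1.1]
gripper_width: 0.995
```

```bash
python3 -m handwheel '[85,-1,0,0,0,0,0, 85,-2,0,0,0,0,0, 85,-2,0,0,0,0,0]'
python3 - <<'E'
from h import *
go(-.003,.296,.035)
for n in("top","scene"):
    p,d=r.grab_frame(n);cv2.imwrite(f"pics/{n}2.png",cv2.resize(p[80:280,(200 if n=="top" else 160):(460 if n=="top" else 420),::-1],None,fx=3,fy=3))
    print([ (tom(a[0][:2])*1000,np.degrees(a[0][2]-MA),a[1:]) for a in [totefit(cloud(n,d),[.565,.09,MA])]])
E
```

```text
clock: 5.6
position: [0.5801, 0.2457, 0.0375]
eef_rot: [[0.099, 0.995, 0.011], [0.995, -0.099, 0.01], [0.011, 0.01, -1.0]]
ft_force: [7.3, 16.4, -2.4]
gripper_width: 0.997
shift mm [-5.6 -4.9  2.4] rot [ 0.0095 -0.0109 -0.0047] | now m [  1.9 301.6] z 37.5 t 5.6 F [ 7.3 16.4 -2.4] w 1.0 j [ 13.6  23.1 103.9   0.5  52.3  18.9]
[(array([  7.04130231, 147.23668361]), np.float64(-1.0423728305361775), (np.int64(35), np.int64(253), np.int64(146), np.float64(0.00267640026164076)))]
[(array([ 10.61657366, 149.25973342]), np.float64(-0.7211440465336988), (np.int64(124), np.int64(203), np.int64(85), np.float64(0.0029309393762302627)))]
```

View pics/top2.png

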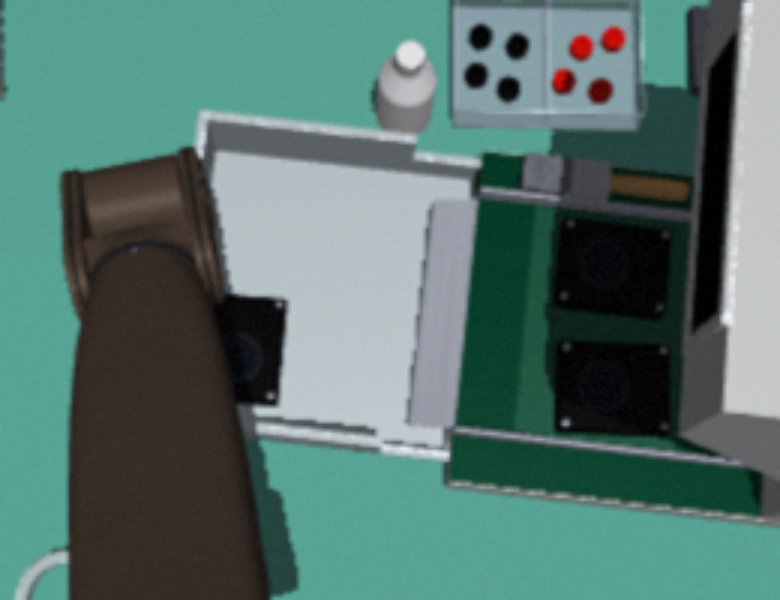

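View pics/scene2.png

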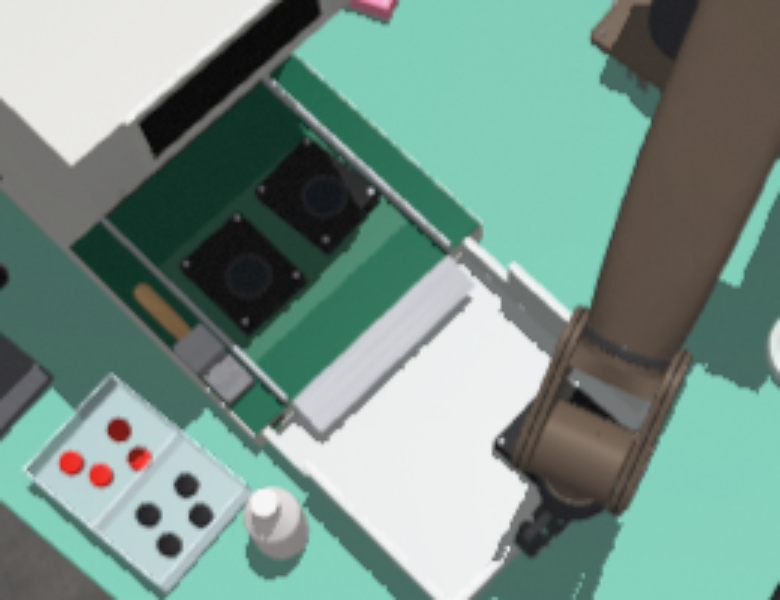

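```bash
python3 -m handwheel '[85,8,0,0,0,0,0, 85,16,-10,0,0,0,0, 85,16,-50,0,0,0,0, 85,16,-72,0,0,0,0, 85,10,-72,0,0,0,0, 85,6,-72,0,0,0,0,85,6,-72,0,0,0,0]'; python3 -c "
from h import *
go(-.075,.296,.035)"
```

```text
clock: 6.4
position: [0.5062, 0.2534, 0.0356]
eef_rot: [[0.095, 0.995, 0.001], [0.995, -0.095, -0.0], [-0.0, 0.001, -1.0]]
ft_force: [-0.3, -0.7, 0.6]
gripper_width: 0.997
shift mm [-6.3 -2.6  0.6] rot [ 0.0007  0.     -0.001 ] | now m [-72.4 302.3] z 35.6 t 6.4 F [-0.3 -0.7  0.6] w 1.0 j [ 16.3  16.8 112.7  -0.   50.5  21.8]
```

```bash
python3 -m handwheel '[85,-2,0,0,0,0,0, 85,-4,0,0,0,0,0, 85,-5,0,0,0,0,0, 85,-6,0,0,0,0,0]';  python3 -m handwheel '[85,-1,0,0,0,0,0, 85,-2,0,0,0,0,0, 85,-2,0,0,0,0,0]'
python3 - <<'E'
from h import *
go(-.003,.296,.035)
for n in("top",):
    p,d=r.grab_frame(n)
    print([ (tom(a[0][:2])*1000,np.degrees(a[0][2]-MA),a[1:]) for a in [totefit(cloud(n,d),[.565,.09,MA])]])
E
```

```text
clock: 6.8
position: [0.5071, 0.253, 0.0367]
eef_rot: [[0.101, 0.995, 0.005], [0.995, -0.101, 0.012], [0.012, 0.004, -1.0]]
ft_force: [1.1, 21.9, -1.8]
gripper_width: 0.997
clock: 7.1
position: [0.5071, 0.2529, 0.0374]
eef_rot: [[0.102, 0.995, 0.006], [0.995, -0.102, 0.015], [0.015, 0.005, -1.0]]
ft_force: [1.4, 26.0, -1.1]
gripper_width: 0.995
shift mm [-5.4 68.5  2.7] rot [ 0.0047 -0.0154 -0.0074] | now m [-71.5 301.9] z 37.4 t 7.1 F [ 1.4 26.  -1.1] w 0.99 j [ 15.9  16.3 113.    0.9  50.1  21.2]
[(array([  7.24922478, 145.92863019]), np.float64(-0.844524857550162), (np.int64(138), np.int64(249), np.int64(184), np.float64(0.0024124350886477186)))]
```

```bash
sed -i 's/^MO=.*;MA/MO=np.array([.5501,-.0514]);MA/' h.py; python3 -m handwheel '[85,12,0,0,0,0,0, 85,25,0,-10,0,0,0, 60,25,0,-60,0,0,0, 34,25,0,-110,0,0,0, 34,25,0,-160,0,0,0, 34,25,0,-210,0,0,0]'; python3 -c "
from h import *
go(-.062,.06,.22,40)"
```

```text
clock: 7.75
position: [0.5074, 0.2705, 0.2481]
eef_rot: [[0.095, 0.996, 0.001], [0.996, -0.095, -0.001], [-0.001, 0.001, -1.0]]
ft_force: [0.3, -0.2, 0.3]
gripper_width: 0.399
shift mm [-256.4   11.    28.3] rot [ 0.0007 -0.6974 -0.0007] | now m [-72.9 316.4] z 248.1 t 7.75 F [ 0.3 -0.2  0.3] w 0.4 j [ 1.800e+01  3.100e+00  1.037e+02 -1.000e-01  7.320e+01  2.340e+01]
```

```bash
python3 - <<'E'
from h import *
import json
s=r.read_state();open('st.jsonl','a').write(json.dumps([s['joint_positions'].tolist(),s['position'].tolist(),s['eef_rot'].tolist()])+'\n')
E
python3 -m handwheel '[34,-256,11,28,0,-0.6974,0, 34,-256,11,28,0,-0.6974,0, 34,-256,11,28,0,-0.6974,0, 34,-256,11,28,0,-0.6974,0, 34,-256,11,28,0,-0.6974,0, 34,-256,11,28,0,-0.6974,0, 34,-256,11,28,0,-0.6974,0]'
python3 - <<'E'
from h import *
import json
s=r.read_state();open('st.jsonl','a').write(json.dumps([s['joint_positions'].tolist(),s['position'].tolist(),s['eef_rot'].tolist()])+'\n')
go(-.062,-.215,.07,40)
D=[json.loads(l) for l in open('st.jsonl')]
D.append([[56.0914,16.4547,90.424,0,73.258,-8.596],[0.28821414, 0.60963718, 0.22991856],None])
D.append([[24.1,19.1,87.1,0,73.8,29.5],[.5875,.3733,.2301],None])
D.append([[24.3,30.7,93.5,0,56.1,29.5],[.5851,.3744,.0336],None])
D.append([[15.0,23.9,102.9,.1,53.0,20.3],[.5793,.2596,.0368],None])
D.append([[16.3,16.8,112.7,0,50.5,21.8],[.5062,.2534,.0356],None])
def fk(j,q,full=False):
    a1,d1,L1,a3,L2,d6=q;j=np.radians(j)
    Y=lambda a:Ro.from_euler('y',a).as_matrix();Z=lambda a:Ro.from_euler('z',a).as_matrix()
    R=Z(j[0]);p=R@[a1,0,d1];sh=p
    R=R@Y(j[1]);p=p+R@[0,0,L1];el=p
    R=R@Y(j[2]);p=p+R@[a3,0,0]*1+R@[0,0,L2];wr=p   # a3 offset 
    R=R@Z(j[3])@Y(j[4]);p=p+R@[0,0,d6]
    return (sh,el,wr,p,R@Z(-j[5])) if full else p
def res(q): return np.concatenate([fk(d[0],q)-d[1] for d in D]+[1e-2*np.array([q[0],q[3]])])
best=None
for _ in range(1):
    o=least_squares(res,[0,.3,.4,0,.4,.2]);print(np.round(o.x,4),np.abs(o.fun).max())
d=D[1];R=fk(d[0],o.x,True)[4];print(R,np.array(d[2]))
np.save('kin.npy',o.x)
E
```

```text
clock: 8.45
position: [0.494, 0.0142, 0.2174]
eef_rot: [[0.074, 0.995, -0.062], [0.763, -0.097, -0.639], [-0.642, -0.0, -0.767]]
ft_force: [0.0, 0.6, 0.4]
gripper_width: 0.402
shift mm [-116.3    0.8  289.5] rot [-0.0017 -0.0014 -0.002 ] | now m [-62.1  60. ] z 217.4 t 8.45 F [0.  0.6 0.4] w 0.4 j [  8.    3.3 113.2 -39.6  78.   27.2]
[-0.0072  0.0779  0.4845  0.0368  0.5724  0.1071] 0.0988591090994107
[[-0.63974467 -0.766064   -0.06223097]
 [-0.56426628  0.52310827 -0.63871849]
 [ 0.52185277 -0.37350192 -0.76691981]] [[ 7.42741360e-02  9.95294258e-01 -6.22309651e-02]
 [ 7.63314718e-01 -9.68985888e-02 -6.38718486e-01]
 [-6.41742935e-01 -6.15478517e-05 -7.66919815e-01]]
```

```bash
cat > kin.py <<'E'
from h import *
import json
def fk(j,q,full=False):
    a1,d1,L1,a3,L2,d6,b=q;j=np.radians(j)
    Y=lambda a:Ro.from_euler('y',a).as_matrix();Z=lambda a:Ro.from_euler('z',a).as_matrix()
    R=Z(j[0]);sh=R@[a1,0,d1]
    R=R@Y(j[1]);el=sh+R@[0,0,L1]
    R=R@Y(j[2]);e2=el+R@[a3,b,0];wr=e2+R@[0,0,L2]
    R=R@Z(j[3])@Y(j[4]);p=wr+R@[0,0,d6]
    return (sh,el,wr,p,R) if full else p
E
python3 - <<'E'
from kin import *
D=[json.loads(l) for l in open('st.jsonl')]
D.append([[56.0914,16.4547,90.424,0,73.258,-8.596],[0.28821414, 0.60963718, 0.22991856],None])
D.append([[24.1,19.1,87.1,0,73.8,29.5],[.5875,.3733,.2301],None])
D.append([[24.3,30.7,93.5,0,56.1,29.5],[.5851,.3744,.0336],None])
D.append([[15.0,23.9,102.9,.1,53.0,20.3],[.5793,.2596,.0368],None])
D.append([[16.3,16.8,112.7,0,50.5,21.8],[.5062,.2534,.0356],None])
def res(q): return np.concatenate([fk(d[0],q)-d[1] for d in D]+[1e-3*np.array([q[0],q[3]])])
o=least_squares(res,[0,.3,.4,0,.4,.2,.1]);print(np.round(o.x,4),np.abs(o.fun).max());np.save('kin.npy',o.x)
q=o.x
# IK for hook poses and clearance to the hood
def ik(mx,my,z,tilt,yaw=0,j0=[-5,20,110,-45,60,20]):
    R=toolR(tilt,yaw);w=np.r_[tow([mx,my]),z]
    f=lambda j:np.r_[(fk(j,q)-w)*10,(fk(j,q,True)[4][:,2]-R[:,2])*3]
    s=least_squares(f,j0[:5]+[0]);return s.x,abs(s.fun).max()
hx=np.linspace(-.165,.165,34)
prof=[(-.27,.24),(-.13,.415),(-.13,.52)]
H=[]
for (y0,z0),(y1,z1) in zip(prof[:-1],prof[1:]):
    for t in np.linspace(0,1,40):
        for x in hx: H.append([x,y0+t*(y1-y0),z0+t*(z1-z0)])
H=np.array(H);Hw=np.c_[tow(H[:,:2]),H[:,2]]
def dist(a,b):
    t=np.clip(((Hw-a)@(b-a))/((b-a)@(b-a)),0,1)[:,None];e=np.linalg.norm(Hw-(a+t*(b-a)),axis=1);i=e.argmin();return round(e[i],3),H[i].round(2)
for mx in(-.064,.0585):
  for tilt in (30,35,40,45,50):
    j,e=ik(mx,-.22,.06,tilt)
    sh,el,wr,p,R=fk(j,q,True);off=wr-(el+(wr-el)*0) 
    e2=wr-Ro.from_euler('z',np.radians(j[0])).as_matrix()@Ro.from_euler('y',np.radians(j[1]+j[2])).as_matrix()@[0,0,q[4]]
    print(mx,tilt,np.round(j,1),round(e,4),'fore',dist(e2,wr),'tool',dist(wr,p+(wr-p)*.4),'wrist m',np.round(tom(wr),3),round(wr[2],3),'el',np.round(e2,2))
E
```

```text
[0.0013 0.2388 0.4433 0.0202 0.5709 0.249  0.1008] 0.00032302585603560807
-0.064 30 [-28.1  10.1 122.3 -42.1  43.5   0. ] 0.0 fore (np.float64(0.086), array([-0.16, -0.13,  0.42])) tool (np.float64(0.114), array([-0.06, -0.18,  0.35])) wrist m [-0.064 -0.095] 0.276 el [0.11 0.06 0.66]
-0.064 35 [-26.1  11.1 122.8 -50.   44.5   0. ] 0.0 fore (np.float64(0.102), array([-0.16, -0.13,  0.42])) tool (np.float64(0.136), array([-0.06, -0.18,  0.35])) wrist m [-0.064 -0.077] 0.264 el [0.11 0.06 0.66]
-0.064 40 [-24.1  12.3 123.2 -57.4  46.3   0. ] 0.0 fore (np.float64(0.117), array([-0.16, -0.13,  0.42])) tool (np.float64(0.154), array([-0.06, -0.27,  0.24])) wrist m [-0.064 -0.06 ] 0.251 el [0.12 0.06 0.66]
-0.064 45 [-22.3  13.9 123.4 -64.1  48.8   0. ] 0.0 fore (np.float64(0.131), array([-0.16, -0.13,  0.42])) tool (np.float64(0.163), array([-0.06, -0.27,  0.24])) wrist m [-0.064 -0.044] 0.236 el [0.12 0.06 0.66]
-0.064 50 [-20.6  15.7 123.5 -70.1  51.8   0. ] 0.0 fore (np.float64(0.144), array([-0.16, -0.13,  0.42])) tool (np.float64(0.171), array([-0.06, -0.27,  0.24])) wrist m [-0.064 
[... 390 characters left out ...]
 -0.18,  0.35])) wrist m [ 0.059 -0.077] 0.264 el [0.19 0.03 0.63]
0.0585 40 [-20.4  24.9 106.1 -53.   51.1   0. ] 0.0 fore (np.float64(0.114), array([-0.08, -0.13,  0.42])) tool (np.float64(0.154), array([ 0.05, -0.27,  0.24])) wrist m [ 0.059 -0.06 ] 0.251 el [0.2  0.03 0.63]
0.0585 45 [-18.9  26.2 106.3 -59.2  53.2   0. ] 0.0 fore (np.float64(0.128), array([-0.1 , -0.13,  0.42])) tool (np.float64(0.163), array([ 0.05, -0.27,  0.24])) wrist m [ 0.058 -0.044] 0.236 el [0.21 0.04 0.62]
0.0585 50 [-17.6  27.7 106.4 -65.   55.7   0. ] 0.0 fore (np.float64(0.14), array([-0.11, -0.13,  0.42])) tool (np.float64(0.172), array([ 0.05, -0.27,  0.24])) wrist m [ 0.059 -0.029] 0.22 el [0.21 0.04 0.62]
```

```bash
cat >> kin.py <<'E'
q=np.load('kin.npy')
def ik(mx,my,z,tilt,yaw=0,j0=[-5,20,110,-45,60,20]):
    R=toolR(tilt,yaw);w=np.r_[tow([mx,my]),z]
    f=lambda j:np.r_[(fk(j,q)-w)*10,(fk(j,q,True)[4][:,2]-R[:,2])*3]
    s=least_squares(f,j0[:5]+[0]);return s.x,abs(s.fun).max()
hx=np.linspace(-.165,.165,34)
prof=[(-.27,.24),(-.13,.415),(-.13,.52)]
H=[]
for (y0,z0),(y1,z1) in zip(prof[:-1],prof[1:]):
    for t in np.linspace(0,1,40):
        for x in hx: H.append([x,y0+t*(y1-y0),z0+t*(z1-z0)])
H=np.array(H);Hw=np.c_[tow(H[:,:2]),H[:,2]]
def dist(a,b):
    t=np.clip(((Hw-a)@(b-a))/((b-a)@(b-a)),0,1)[:,None];e=np.linalg.norm(Hw-(a+t*(b-a)),axis=1);i=e.argmin();return round(e[i],3)
def clear(mx,my,z,tilt):
    j,e=ik(mx,my,z,tilt);sh,el,wr,p,R=fk(j,q,True)
    e2=wr-Ro.from_euler('z',np.radians(j[0])).as_matrix()@Ro.from_euler('y',np.radians(j[1]+j[2])).as_matrix()@[0,0,q[4]]
    print((mx,my,z,tilt),'err',round(e,4),'fore',dist(e2,wr),'tool',dist(wr,p+(wr-p)*.3),'tip',dist(p+(wr-p)*.3,p))
def rows(pts,tilt):
    """pts (mx,my,z) -> shift rows in tool axes from current pose"""
    s=r.read_state();R=s['eef_rot']
    for mx,my,z in pts:
        w=np.r_[tow([mx,my]),z];print((mx,my,z),np.round(R.T@(w-s['position'])*1000,1))
    print('rot',Ro.from_matrix(R.T@toolR(tilt)).as_rotvec().round(4))
E
python3 - <<'E'
from kin import *
for a in [(-.064,-.05,.18,40),(-.064,-.13,.15,40),(-.064,-.255,.11,40),(-.064,-.255,.06,40),(.0585,-.245,.11,40)]: clear(*a)
rows([(-.064,-.1,.13),(-.064,-.255,.11),(-.064,-.255,.06)],40)
E
```

```text
(-0.064, -0.05, 0.18, 40) err 0.0 fore 0.238 tool 0.211 tip 0.209
(-0.064, -0.13, 0.15, 40) err 0.0 fore 0.172 tool 0.167 tip 0.166
(-0.064, -0.255, 0.11, 40) err 0.0 fore 0.08 tool 0.095 tip 0.096
(-0.064, -0.255, 0.06, 40) err 0.0 fore 0.092 tool 0.127 tip 0.138
(0.0585, -0.245, 0.11, 40) err 0.0 fore 0.085 tool 0.103 tip 0.103
(-0.064, -0.1, 0.13) [-66.6  -1.5 169.7]
(-0.064, -0.255, 0.11) [-172.6   -1.1  284.5]
(-0.064, -0.255, 0.06) [-140.5   -1.1  322.9]
rot [-0.0017 -0.0014 -0.002 ]
```

Run:
```python
from kin import *
rows([(-.064,-.1,.115),(-.064,-.252,.098),(-.064,-.252,.06)],40)
```

```text
(-0.064, -0.1, 0.115) [-56.9  -1.5 181.2]
(-0.064, -0.252, 0.098) [-162.6   -1.1  291.8]
(-0.064, -0.252, 0.06) [-138.2   -1.1  320.9]
rot [-0.0017 -0.0014 -0.002 ]
```

```bash
python3 -m handwheel '[34,-14,-1,45,0,0,0, 34,-28,-1,90,0,0,0, 34,-42,-1,136,0,0,0, 34,-57,-1,181,0,0,0, 34,-82,-1,208,0,0,0, 34,-109,-1,236,0,0,0, 34,-136,-1,264,0,0,0, 34,-163,-1,292,0,0,0, 34,-163,-1,292,0,0,0]'
python3 - <<'E'
from kin import *
p,d=r.grab_frame("scene");cv2.imwrite("pics/s3.png",cv2.resize(p[40:240,160:420,::-1],None,fx=3,fy=3))
rows([(-.064,-.252,.06)],40)
E
```

```text
clock: 9.35
position: [0.4645, -0.2996, 0.1002]
eef_rot: [[0.078, 0.995, -0.061], [0.761, -0.099, -0.641], [-0.643, 0.004, -0.765]]
ft_force: [-0.2, -0.1, -0.6]
gripper_width: 0.395
(-0.064, -0.252, 0.06) [26.6 -2.2 29.6]
rot [ 0.0004  0.     -0.0048]
```

View pics/s3.png

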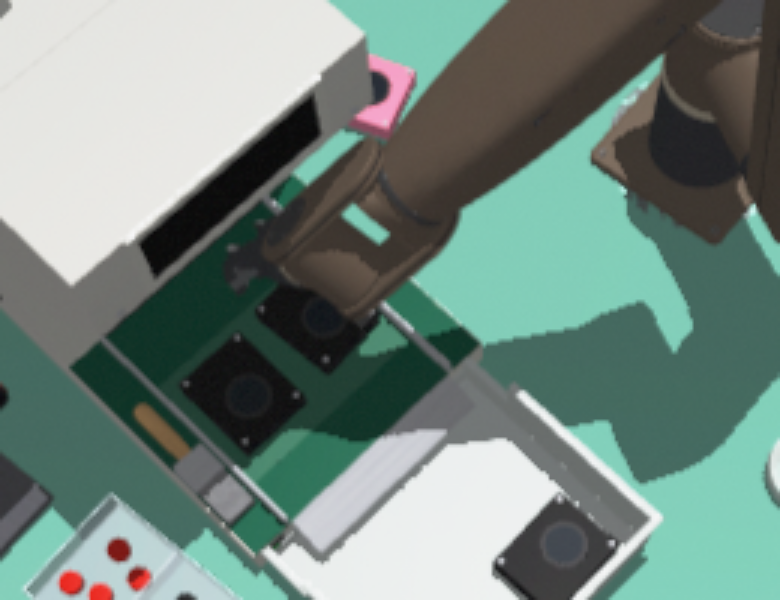

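```bash
python3 -m handwheel '[34,9,-1,10,0,0,0, 34,18,-1,20,0,0,0, 34,27,-1,29,0,0,0, 34,27,-1,29,0,0,0]'
python3 - <<'E'
from kin import *
p,d=r.grab_frame("scene");cv2.imwrite("pics/s4.png",cv2.resize(p[60:210,200:400,::-1],None,fx=4,fy=4))
rows([(-.064,-.252,.06),(-.064,-.15,.06),(-.064,-.03,.06)],40)
E
```

```text
clock: 9.8
position: [0.463, -0.292, 0.0577]
eef_rot: [[0.07, 0.996, -0.061], [0.764, -0.093, -0.638], [-0.641, -0.001, -0.767]]
ft_force: [-0.1, 0.7, 0.6]
gripper_width: 0.398
(-0.064, -0.252, 0.06) [-3.7 -0.5  1.4]
(-0.064, -0.15, 0.06) [ 74.5  -0.3 -64.1]
(-0.064, -0.03, 0.06) [ 1.665e+02 -1.000e-01 -1.411e+02]
rot [ 0.0009 -0.0011  0.0015]
```

View pics/s4.png

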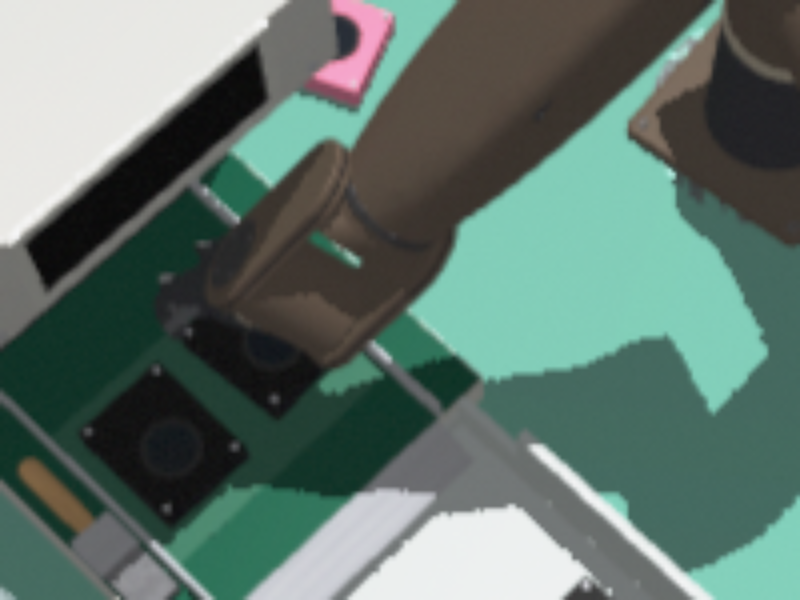

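```bash
python3 -m handwheel '[34,4,0,-4,0,0,0, 34,8,0,-8,0,0,0, 34,14,0,-13,0,0,0, 34,21,0,-19,0,0,0, 34,29,0,-26,0,0,0, 34,37,0,-32,0,0,0, 34,44,0,-39,0,0,0, 34,52,0,-45,0,0,0, 34,60,0,-52,0,0,0, 34,67,0,-58,0,0,0, 34,75,0,-64,0,0,0, 34,75,0,-64,0,0,0]'
python3 - <<'E'
from kin import *
for n in ("scene","top"):
    p,d=r.grab_frame(n);cv2.imwrite(f"pics/{n}5.png",cv2.resize(p[60:260,200:460,::-1],None,fx=3,fy=3))
rows([(-.064,-.15,.06),(-.064,-.03,.06)],40)
E
```

```text
clock: 11.05
position: [0.4727, -0.1947, 0.0602]
eef_rot: [[0.072, 0.996, -0.059], [0.763, -0.093, -0.64], [-0.643, 0.001, -0.766]]
ft_force: [-0.7, -1.4, 5.8]
gripper_width: 0.395
(-0.064, -0.15, 0.06) [ 0.1 -0.4 -0.2]
(-0.064, -0.03, 0.06) [ 92.1  -0.3 -77.2]
rot [ 0.0014 -0.0006  0.0002]
```

View pics/scene5.png

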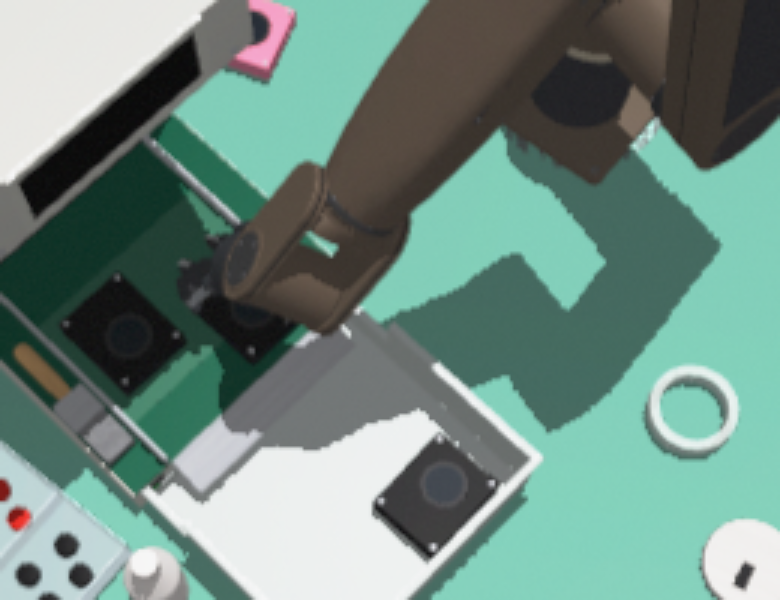

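View pics/top5.png

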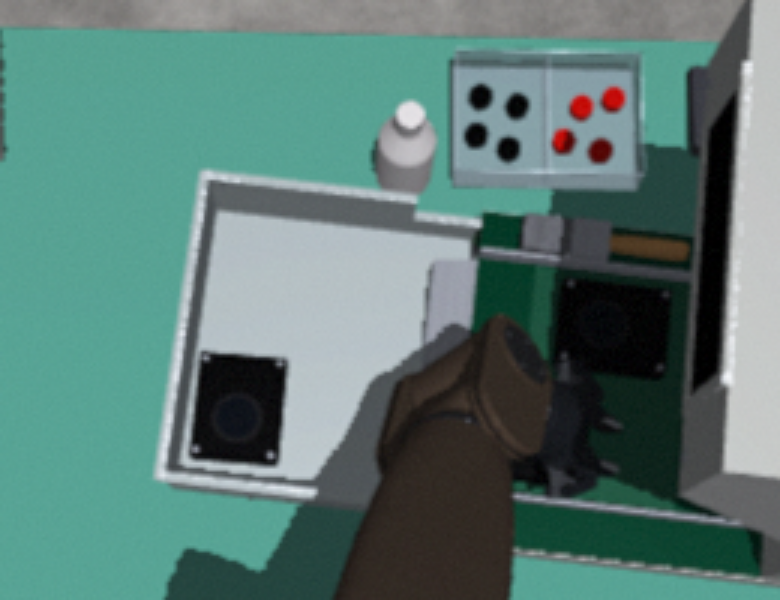

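```bash
python3 -m handwheel '[34,6,0,-5,0,0,0, 34,13,0,-11,0,0,0, 34,21,0,-17,0,0,0, 34,29,0,-24,0,0,0, 34,37,0,-31,0,0,0, 34,44,0,-37,0,0,0, 34,52,0,-44,0,0,0, 34,59,0,-50,0,0,0, 34,66,0,-55,0,0,0, 34,73,0,-61,0,0,0, 34,80,0,-67,0,0,0, 34,86,0,-72,0,0,0, 34,92,0,-77,0,0,0,34,92,0,-77,0,0,0]'
python3 - <<'E'
from kin import *
for n in ("scene","top"):
    p,d=r.grab_frame(n);cv2.imwrite(f"pics/{n}6.png",cv2.resize(p[100:260,200:430,::-1],None,fx=3.4,fy=3.4))
rows([(-.064,-.03,.06),(-.064,0,.056),(-.064,.012,.052),(-.064,.02,.047),(-.064,.03,.046)],40)
E
```

```text
clock: 12.55
position: [0.4837, -0.0745, 0.0592]
eef_rot: [[0.073, 0.996, -0.059], [0.765, -0.094, -0.637], [-0.64, 0.002, -0.768]]
ft_force: [-0.0, -0.0, 0.3]
gripper_width: 0.398
(-0.064, -0.03, 0.06) [-1.4  1.2 -1.4]
(-0.064, 0, 0.056) [ 24.2   1.2 -17.5]
(-0.064, 0.012, 0.052) [ 36.    1.2 -22.1]
(-0.064, 0.02, 0.047) [ 45.3   1.2 -23.4]
(-0.064, 0.03, 0.046) [ 53.7   1.2 -29.1]
rot [-0.0006 -0.0032  0.0013]
```

View pics/scene6.png

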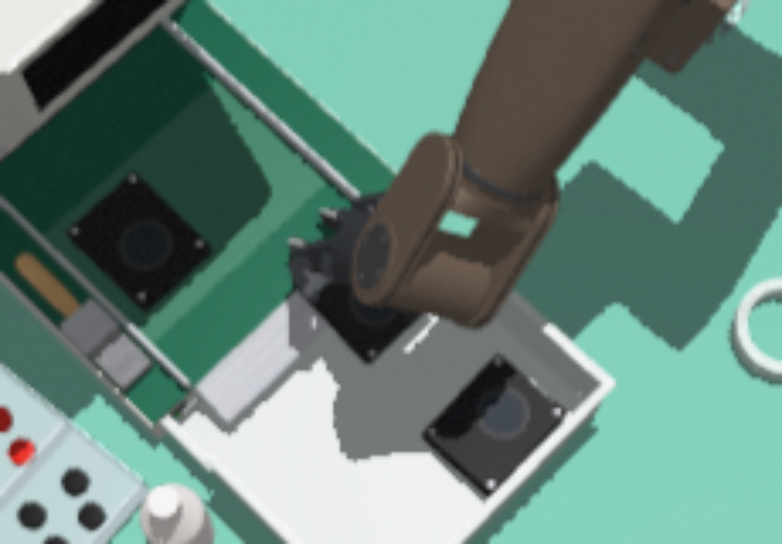

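View pics/top6.png

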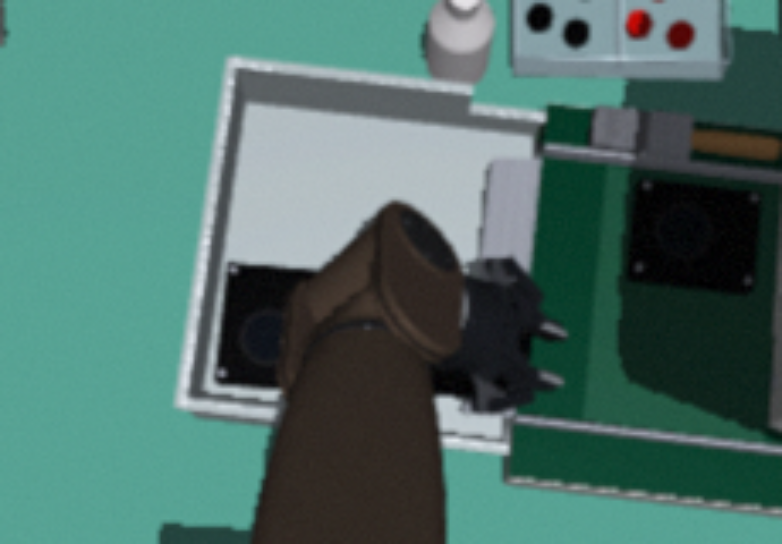

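```bash
python3 -m handwheel '[34,7,1,-5,0,0,0, 34,14,1,-10,0,0,0, 34,20,1,-14,0,0,0, 34,25,1,-17,0,0,0, 34,31,1,-20,0,0,0, 34,36,1,-22,0,0,0, 34,36,1,-22,0,0,0]'
python3 - <<'E'
from kin import *
for n in ("scene",):
    p,d=r.grab_frame(n);cv2.imwrite(f"pics/{n}7.png",cv2.resize(p[130:260,240:400,::-1],None,fx=5,fy=4.5))
rows([(-.064,.02,.047),(-.064,.03,.046)],40)
E
```

```text
clock: 13.35
position: [0.4882, -0.0341, 0.0527]
eef_rot: [[0.071, 0.996, -0.06], [0.764, -0.094, -0.639], [-0.642, -0.0, -0.767]]
ft_force: [1.0, 0.9, 0.3]
gripper_width: 0.394
(-0.064, 0.02, 0.047) [10.6 -0.7 -1.2]
(-0.064, 0.03, 0.046) [18.9 -0.7 -6.9]
rot [ 0.0001 -0.001   0.0007]
```

View pics/scene7.png

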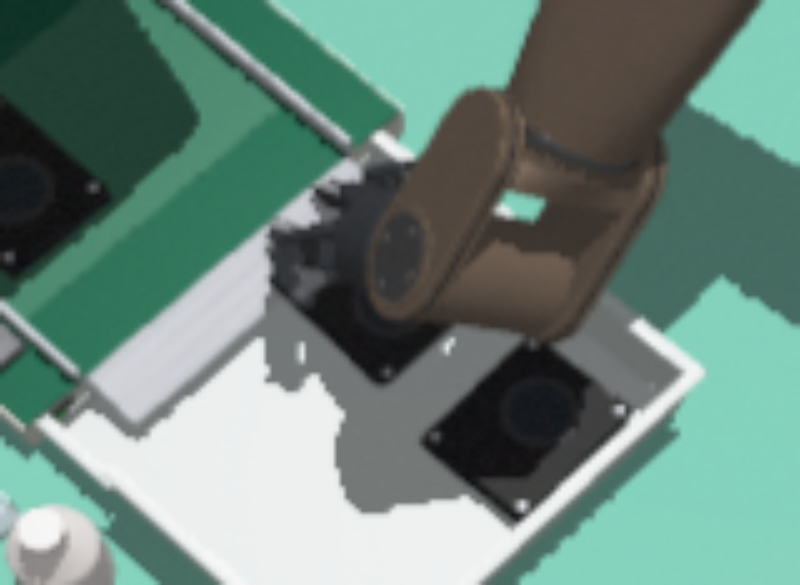

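```bash
python3 -m handwheel '[34,5,-1,0,0,0,0, 34,10,-1,-1,0,0,0, 34,15,-1,-4,0,0,0, 34,19,-1,-7,0,0,0, 34,19,-1,-7,0,0,0]'
python3 - <<'E'
from kin import *
for n in ("scene",):
    p,d=r.grab_frame(n);cv2.imwrite(f"pics/{n}8.png",cv2.resize(p[130:260,240:400,::-1],None,fx=5,fy=4.5))
rows([(-.064,.03,.046),(-.064,.04,.046),(-.064,.02,.14),(-.064,.03,.2)],40)
E
```

```text
clock: 13.9
position: [0.4888, -0.015, 0.0458]
eef_rot: [[0.072, 0.996, -0.061], [0.764, -0.094, -0.639], [-0.641, -0.0, -0.767]]
ft_force: [0.5, 0.0, 0.8]
gripper_width: 0.398
(-0.064, 0.03, 0.046) [-0.2  0.6 -0.1]
(-0.064, 0.04, 0.046) [ 7.4  0.6 -6.5]
(-0.064, 0.02, 0.14) [-68.2   0.5 -65.7]
(-0.064, 0.03, 0.2) [ -99.1    0.5 -118.2]
rot [-0.0003 -0.0014  0.0007]
```

View pics/scene8.png

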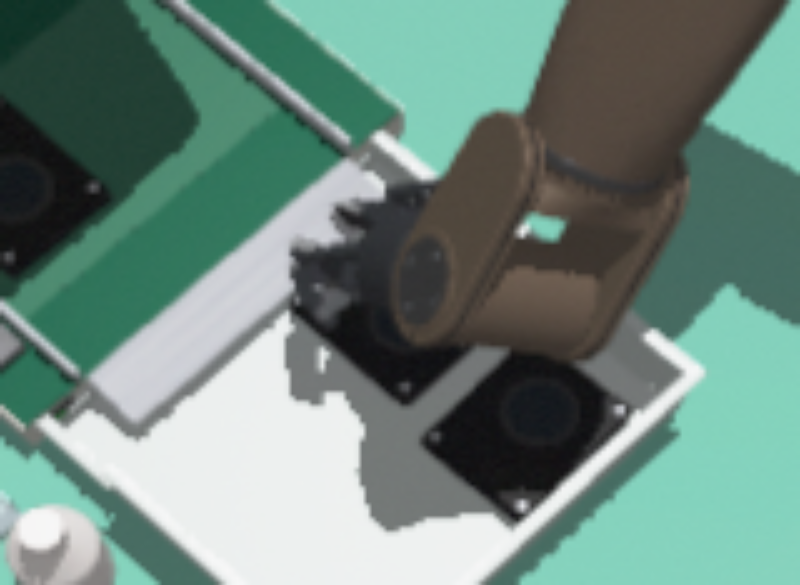

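Run:
```python
from kin import *
p,d=r.grab_frame("scene");P=cloud("scene",d)
m=tom(P[...,:2]);z=P[...,2];s=(p.astype(int).sum(-1)<110)&(m[...,0]>-.125)&(m[...,0]<0)&(m[...,1]>.03)&(m[...,1]<.18)&(z<.09)
s[:, :]&=True
v,u=np.nonzero(s);k=(v>195)&(v<222)&(u>296)&(u<332);v,u=v[k],u[k]
A=np.c_[m[v,u],np.ones(len(v))];c=np.linalg.lstsq(A,z[v,u],rcond=None)[0];print(len(v),c,m[v,u].min(0),m[v,u].max(0),np.median(z[v,u]))
```

```text
304 [-0.12080402 -0.0077259   0.02763007] [-0.06435307  0.05346468] [-0.01205687  0.1591676 ] 0.031835275066681934
```

```bash
python3 -m handwheel '[34,-20,0,-20,0,0,0, 34,-45,0,-44,0,0,0, 34,-68,0,-66,0,0,0]'
python3 - <<'E'
from kin import *
for n in ("scene","top"):
    p,d=r.grab_frame(n);cv2.imwrite(f"pics/{n}9.png",cv2.resize(p[100:260,200:430,::-1],None,fx=3.4,fy=3.4))
for a in [(.0585,-.05,.14,40),(.0585,-.1,.115,40),(.0585,-.243,.098,40),(.0585,-.243,.06,40)]: clear(*a)
rows([(.0,-.03,.14),(.0585,-.08,.13),(.0585,-.243,.098),(.0585,-.243,.06)],40)
E
```

```text
clock: 14.3
position: [0.4876, -0.0255, 0.1412]
eef_rot: [[0.071, 0.996, -0.062], [0.763, -0.094, -0.639], [-0.642, -0.001, -0.767]]
ft_force: [0.5, 0.0, -0.1]
gripper_width: 0.401
(0.0585, -0.05, 0.14, 40) err 0.0 fore 0.236 tool 0.236 tip 0.234
(0.0585, -0.1, 0.115, 40) err 0.0 fore 0.199 tool 0.213 tip 0.211
(0.0585, -0.243, 0.098, 40) err 0.0 fore 0.089 tool 0.112 tip 0.113
(0.0585, -0.243, 0.06, 40) err 0.0 fore 0.097 tool 0.136 tip 0.144
(0.0, -0.03, 0.14) [-34.7  61.3  36.6]
(0.0585, -0.08, 0.13) [-66.3 119.7  76.8]
(0.0585, -0.243, 0.098) [-170.7  119.4  205.9]
(0.0585, -0.243, 0.06) [-146.4  119.1  235.1]
rot [ 0.007  -0.0015 -0.0057]
```

View pics/scene9.png

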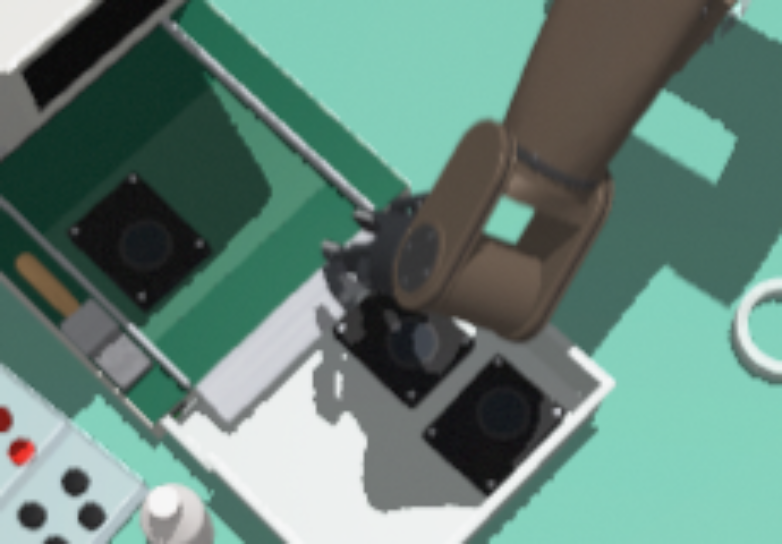

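View pics/top9.png

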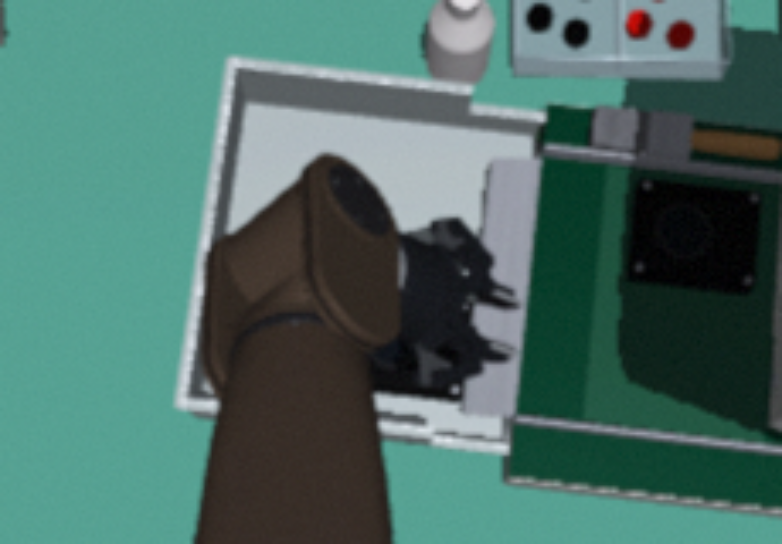

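```bash
python3 -m handwheel '[34,-14,25,15,0,0,0, 34,-28,55,30,0,0,0, 34,-47,90,50,0,0,0, 34,-66,119,76,0,0,0, 34,-86,119,102,0,0,0, 34,-107,119,128,0,0,0, 34,-128,119,154,0,0,0, 34,-149,119,180,0,0,0, 34,-171,119,206,0,0,0, 34,-171,119,206,0,0,0]'
python3 - <<'E'
from kin import *
for n in ("scene",):
    p,d=r.grab_frame(n);cv2.imwrite(f"pics/{n}10.png",cv2.resize(p[60:260,160:420,::-1],None,fx=3,fy=3))
rows([(.0585,-.243,.098),(.0585,-.243,.06)],40)
E
```

```text
clock: 15.4
position: [0.5795, -0.3018, 0.0903]
eef_rot: [[0.074, 0.995, -0.066], [0.764, -0.099, -0.638], [-0.642, -0.003, -0.767]]
ft_force: [-0.7, 0.6, 0.3]
gripper_width: 0.395
(0.0585, -0.243, 0.098) [-3.3  5.2 -6.9]
(0.0585, -0.243, 0.06) [21.   5.2 22.3]
rot [-0.004  -0.0021 -0.0011]
```

View pics/scene10.png

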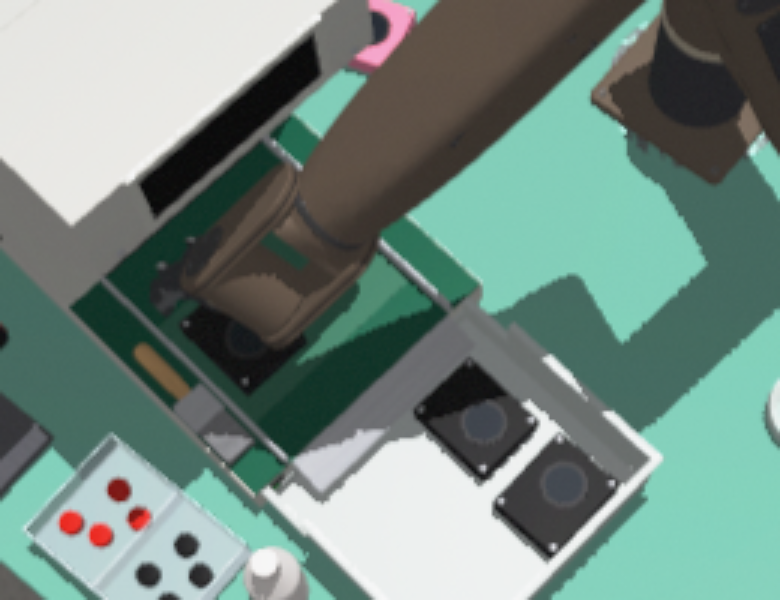

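```bash
python3 -m handwheel '[34,7,3,7,0,0,0, 34,14,5,15,0,0,0, 34,21,5,22,0,0,0, 34,21,5,22,0,0,0]'
python3 - <<'E'
from kin import *
rows([(.0585,-.243,.06),(.0585,-.14,.06),(.0585,-.03,.06)],40)
E
```

```text
clock: 15.85
position: [0.5858, -0.2956, 0.0592]
eef_rot: [[0.069, 0.996, -0.063], [0.765, -0.093, -0.638], [-0.641, -0.004, -0.768]]
ft_force: [-0.1, -0.4, 0.1]
gripper_width: 0.398
(0.0585, -0.243, 0.06) [-3.  -0.1  1.5]
(0.0585, -0.14, 0.06) [ 76.1   0.1 -64.6]
(0.0585, -0.03, 0.06) [ 160.5    0.2 -135.1]
rot [-0.0025 -0.0024  0.0037]
```

```bash
python3 -m handwheel '[34,5,0,-4,0,0,0, 34,10,0,-8,0,0,0, 34,16,0,-13,0,0,0, 34,23,0,-19,0,0,0, 34,31,0,-26,0,0,0, 34,39,0,-33,0,0,0, 34,47,0,-39,0,0,0, 34,54,0,-46,0,0,0, 34,62,0,-53,0,0,0, 34,69,0,-59,0,0,0, 34,76,0,-65,0,0,0, 34,84,0,-71,0,0,0, 34,91,0,-77,0,0,0, 34,99,0,-84,0,0,0, 34,107,0,-90,0,0,0, 34,107,0,-90,0,0,0]'
python3 - <<'E'
from kin import *
for n in ("scene",):
    p,d=r.grab_frame(n);cv2.imwrite(f"pics/{n}11.png",cv2.resize(p[100:260,180:410,::-1],None,fx=3.4,fy=3.4))
rows([(.0585,-.03,.06),(.0585,0,.056),(.0585,.012,.052),(.0585,.03,.046)],40)
E
```

```text
clock: 17.45
position: [0.6006, -0.1567, 0.0626]
eef_rot: [[0.072, 0.996, -0.059], [0.763, -0.093, -0.639], [-0.642, 0.001, -0.767]]
ft_force: [0.2, 0.1, 0.3]
gripper_width: 0.4
(0.0585, -0.03, 0.06) [ 55.5  -1.4 -43.5]
(0.0585, 0, 0.056) [ 81.1  -1.4 -59.7]
(0.0585, 0.012, 0.052) [ 92.8  -1.4 -64.3]
(0.0585, 0.03, 0.046) [110.5  -1.4 -71.2]
rot [ 0.001  -0.0017  0.0006]
```

View pics/scene11.png

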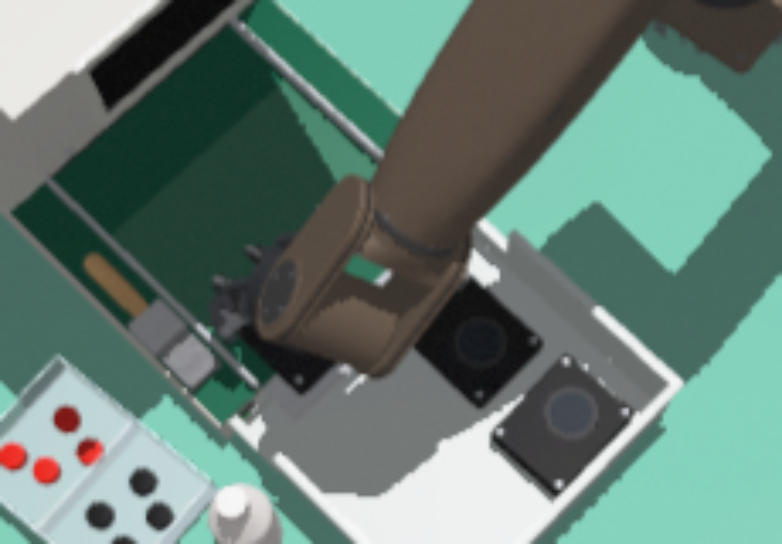

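```bash
python3 -m handwheel '[34,7,-1,-5,0,0,0, 34,14,-1,-11,0,0,0, 34,21,-1,-17,0,0,0, 34,28,-1,-22,0,0,0, 34,35,-1,-28,0,0,0, 34,42,-1,-33,0,0,0, 34,49,-1,-38,0,0,0, 34,55,-1,-43,0,0,0, 34,61,-1,-47,0,0,0, 34,68,-1,-51,0,0,0, 34,75,-1,-56,0,0,0, 34,81,-1,-60,0,0,0, 34,87,-1,-62,0,0,0, 34,93,-1,-64,0,0,0, 34,98,-1,-66,0,0,0, 34,103,-1,-69,0,0,0, 34,107,-1,-70,0,0,0, 34,110,-1,-71,0,0,0, 34,110,-1,-71,0,0,0]'
python3 - <<'E'
from kin import *
for n in ("scene","top"):
    p,d=r.grab_frame(n);cv2.imwrite(f"pics/{n}12.png",cv2.resize(p[100:260,200:430,::-1],None,fx=3.4,fy=3.4))
    P=cloud(n,d);m=tom(P[...,:2]);z=P[...,2]
    s=(p.astype(int).sum(-1)<110)&(m[...,0]>.02)&(m[...,0]<.11)&(m[...,1]>.05)&(m[...,1]<.25)&(z<.06)
    if s.sum()>20:
        A=np.c_[m[s],np.ones(s.sum())];print(n,s.sum(),np.linalg.lstsq(A,z[s],rcond=None)[0],np.median(z[s]),m[s].min(0),m[s].max(0))
rows([(.0585,.03,.046),(.0585,.04,.046),(.0585,.02,.14)],40)
E
```

```text
clock: 19.4
position: [0.6111, -0.0281, 0.0456]
eef_rot: [[0.072, 0.996, -0.061], [0.764, -0.094, -0.639], [-0.642, -0.001, -0.767]]
ft_force: [0.6, -0.7, 0.5]
gripper_width: 0.398
scene 145 [ 0.0075507  -0.04341833  0.0355349 ] 0.03136072614293717 [0.06814816 0.05833683] [0.10301477 0.15757149]
top 145 [-0.00281451  0.00337654  0.03076294] 0.031001221828682368 [0.02028704 0.05061692] [0.08725302 0.1410464 ]
(0.0585, 0.03, 0.046) [ 1.1 -0.2 -1. ]
(0.0585, 0.04, 0.046) [ 8.8 -0.2 -7.4]
(0.0585, 0.02, 0.14) [-66.9  -0.2 -66.7]
rot [-0.0002 -0.0012  0.0002]
```

View pics/scene12.png

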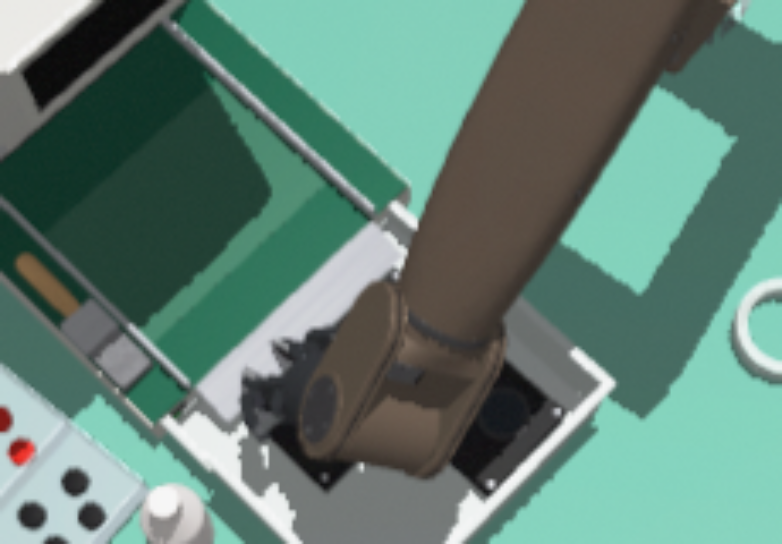

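```bash
python3 -m handwheel '[34,-20,0,-20,0,0,0, 34,-45,0,-44,0,0,0, 34,-70,0,-72,0,0,0, 34,-95,0,-105,0,0,0, 34,-110,0,-150,0,0,0, 34,-120,0,-195,0,0,0, 34,-130,0,-240,0,0,0, 34,-140,0,-280,0,0,0, 34,-140,0,-280,0,0,0]'
python3 - <<'E'
from kin import *
go(-.03,.35,.35,40)
for n in ("scene","top"):
    p,d=r.grab_frame(n);cv2.imwrite(f"pics/{n}13.png",cv2.resize(p[80:280,160:420,::-1],None,fx=3,fy=3))
E
```

```text
clock: 20.4
position: [0.6203, 0.0454, 0.3589]
eef_rot: [[0.079, 0.996, -0.049], [0.764, -0.092, -0.638], [-0.64, 0.013, -0.768]]
ft_force: [1.0, -0.2, 0.1]
gripper_width: 0.396
shift mm [ 194.9  -90.2 -152.3] rot [ 0.0116 -0.0034 -0.0066] | now m [ 60.7 103. ] z 358.9 t 20.4 F [ 1.  -0.2  0.1] w 0.4 j [  9.2  12.7  87.6 -38.5  90.6  18.1]
```

View pics/scene13.png

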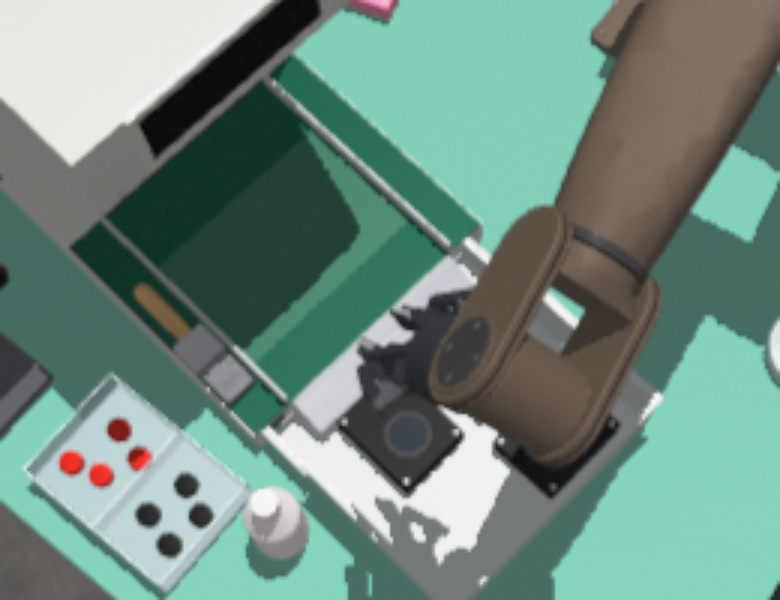

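View pics/top13.png

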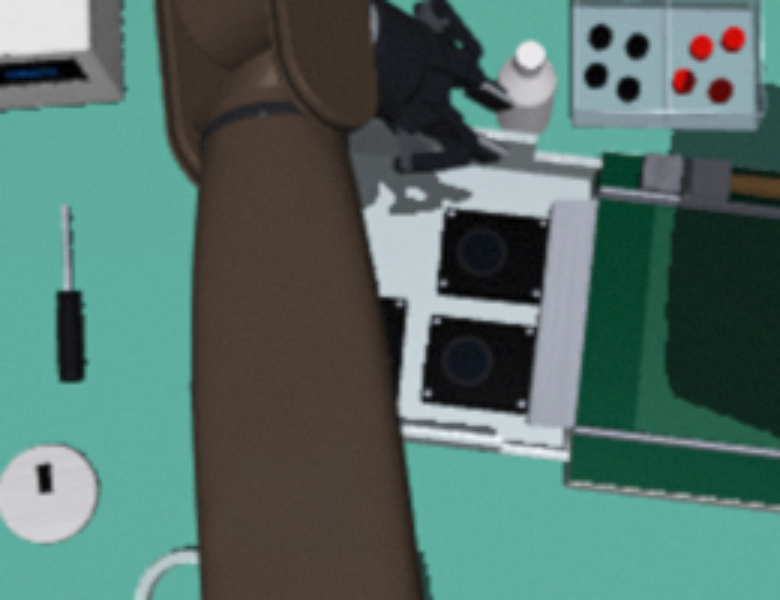

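```bash
python3 -m handwheel '[34,40,-15,-35,0,0,0, 34,75,-35,-65,0,0,0, 34,110,-50,-95,0,0,0, 34,150,-70,-120,0,0,0, 34,195,-90,-150,0,0,0, 34,235,-90,-185,0,0,0, 34,270,-90,-215,0,0,0, 34,270,-90,-215,0,0,0, 34,270,-90,-215,0,0,0, 34,270,-90,-215,0,0,0]'
python3 - <<'E'
from kin import *
for n in ("scene","top"):
    p,d=r.grab_frame(n);cv2.imwrite(f"pics/{n}14.png",cv2.resize(p[80:280,160:420,::-1],None,fx=3,fy=3))
    P=cloud(n,d);m=tom(P[...,:2]);z=P[...,2];blk=(p.astype(int).sum(-1)<130)
    for nm,b in dict(A=(-.125,-.005,.03,.172),B=(.0,.12,.03,.19),C=(-.14,.02,.175,.28)).items():
        s=blk&(m[...,0]>b[0])&(m[...,0]<b[1])&(m[...,1]>b[2])&(m[...,1]<b[3])&(z<.08)&(z>.015)
        s=cv2.morphologyEx(s.astype(np.uint8),cv2.MORPH_OPEN,np.ones((3,3)))>0
        if s.sum()>30:
            A=np.c_[m[s],np.ones(s.sum())];c=np.linalg.lstsq(A,z[s],rcond=None)[0]
            print(n,nm,s.sum(),'slope',c[:2].round(3),'z',np.median(z[s]).round(4),cv2.minAreaRect(np.float32(m[s]*1000)))
    a=totefit(P,[.565,.09,MA]);print('tote',tom(a[0][:2])*1000,np.degrees(a[0][2]-MA),a[1:])
print(r.read_state()['clock'],r.read_state()['joint_vel'].round(2))
E
```

```text
clock: 21.5
position: [0.5613, 0.3941, 0.3405]
eef_rot: [[0.072, 0.995, -0.063], [0.762, -0.095, -0.641], [-0.644, -0.002, -0.765]]
ft_force: [0.3, -0.9, 0.6]
gripper_width: 0.396
tote [ 10.08184813 146.37097895] -0.4192772570252713 (np.int64(287), np.int64(189), np.int64(213), np.float64(0.002470488531569698))
top A 932 slope [0.002 0.001] z 0.0308 ((-61.6434211730957, 102.12488555908203), (106.6898422241211, 88.00821685791016), 89.7007827758789)
top B 901 slope [0.005 0.003] z 0.031 ((53.84025192260742, 100.0924072265625), (87.90388488769531, 105.93643951416016), 0.8276009559631348)
top C 927 slope [-0.003  0.003] z 0.0309 ((-59.25893783569336, 225.28375244140625), (107.36515808105469, 86.71711730957031), 1.340937852859497)
tote [  7.22524161 143.21172602] -0.4393679686740242 (np.int64(336), np.int64(246), np.int64(226), np.float64(0.0024880624143976127))
21.6 [-0.16 -0.73 -0.44  0.19 -0.01  0.06]
```

View pics/scene14.png

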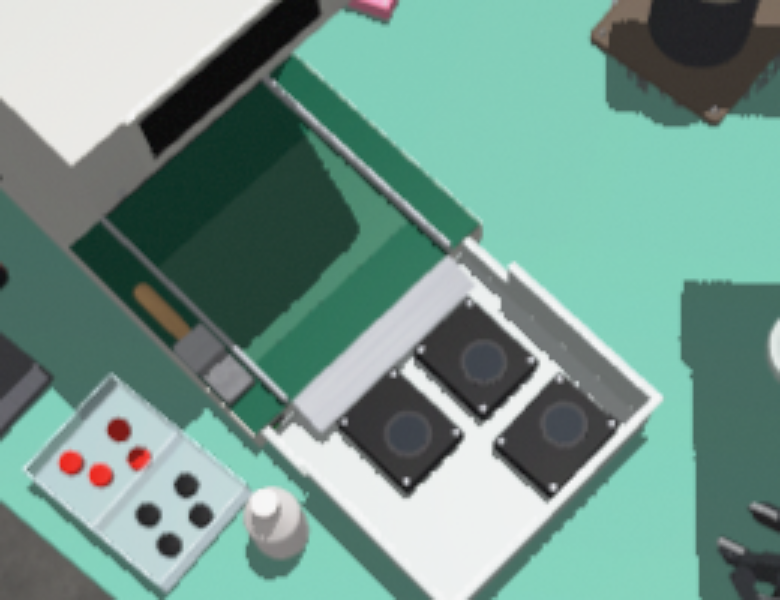

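View pics/top14.png

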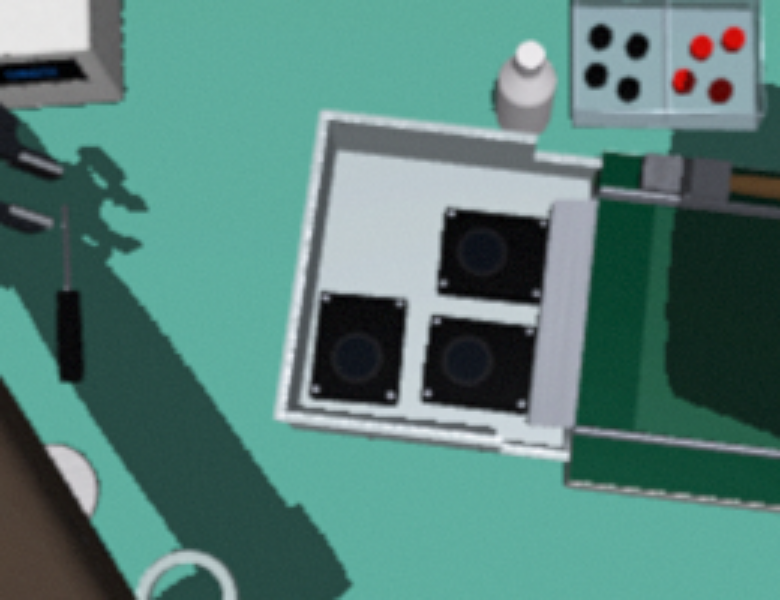

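Run:
```python
from kin import *
a=cv2.imread("pics/scene14.png")
L=cv2.resize(a[380:480,220:340],None,fx=3.3,fy=3.3,interpolation=cv2.INTER_CUBIC);Rr=cv2.resize(a[200:300,420:540],None,fx=3.3,fy=3.3,interpolation=cv2.INTER_CUBIC)
b=cv2.imread("pics/top14.png")
L2=cv2.resize(b[140:220,540:636],None,fx=3.3,fy=3.3,interpolation=cv2.INTER_CUBIC);R2=cv2.resize(b[400:480,510:606],None,fx=3.3,fy=3.3,interpolation=cv2.INTER_CUBIC)
o=np.zeros((600,800,3),np.uint8);o[:330,:396]=L;o[:330,400:796]=Rr;o[334:334+264,:317]=L2;o[334:334+264,400:717]=R2
cv2.imwrite("pics/gap.png",o)
```

```text
(no output)
```

View pics/gap.png

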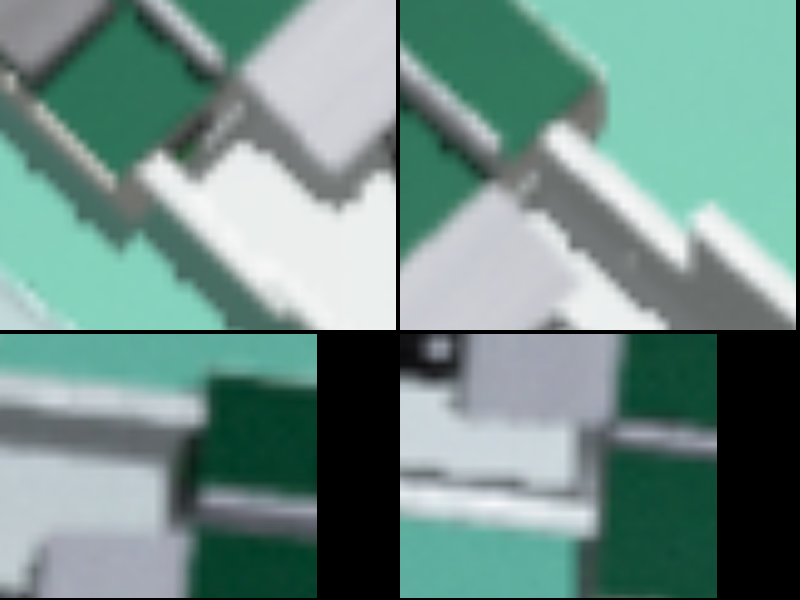

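Run:
```python
from workcell import r
print(r.sign_off(), r.read_state()['clock'])
```

```text
the job is handed in; nothing more can be done
the job is handed in; nothing more can be done
```

The tote stands against the machine and both tray housings lie flat, lid-up, in it beside the third. I handed the job in at about 21.6 s of the 64 s allowed; no verdict is reported.

- **Tote:** I pushed its far wall with the open fingers, then pushed once more at the -x end to square it. The wrist force I read peaked at about 26 N.
- **Housings:** I hooked each one from behind with the fingers tilted 40°, drew it along the tray and over the lip, and lifted clear. Force readings after each move stayed under 6 N.

**Last checks:**
- **All three housings (top camera):** the lids are at 31 mm with slopes under 0.006, so none leans on the lip or on another.
- **Tote position:** the two cameras put its y at 143 and 146 mm, with the heading within 0.5° of the machine. It has not shifted since docking, and enlarged crops show no visible gap at either end.
- **Bystanders:** the brush, flask, tape and driver look unmoved. The dose meter was partly hidden by the arm in the last pictures. I did not measure any of them.

**Where checks disagreed or were missing:**
- **Machine position:** my first estimate had the tote 3 to 6 mm short and about 0.8° askew while 26 N no longer moved it. I took that as contact and moved the machine origin out by 3 mm, so the y values above rest partly on that correction.
- **Scene camera:** it gave no housing fit at the end, because its pixels did not pass my darkness and height filter. The flatness check therefore rests on the top camera alone.

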